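Turn the sample tray end for end and bring its second row under the imaging head

TASK

The head photographs the coded bases of the sample pots, which stand upside down in the tray; the row nearer the head is done, but the stage cannot travel far enough to bring the tray's other, empty row under it. Wind the stage out with the handwheel until the tray is clear of the head, lift the tray out of its nest by the handle, turn it end for end and seat it flat again; put each waiting pot from the bench, cap down as it stands, in a pocket of the empty row, and wind the stage back in until that row is centred under the head. The photographed pots stay in their pockets, and the other things on the bench are left alone.

Things in the scene. Friction and masses are not known exactly. Their poses are not given: they have to be found in the camera images.
- nest (a point): middle of the nest floor on the stage's sliding carriage, 40 mm above the bench (aluminium plate 162 x 178 mm on a white bed 324 x 206 mm). x points along the slide to the imaging head, z up. Four black L-shaped corner locators, 12 mm high with bevelled tops, hold the tray with 2 mm of play on each side; the nest is slippery
- wheel (a joint): angle of the black ribbed handwheel, rad: 0 at the start, growing clockwise seen from above. Each radian clockwise carries the carriage 18 mm along the nest's +x, in under the head; anticlockwise brings it out. Stops at -5.6 and +1.4. It takes 0.4 N m and stays where it is left; the carriage stands firm against a push
- wheel_grip (a point): on the handwheel's upright axis, 6 mm below its top; the wheel is 62 mm across, 24 mm high, its top 76 mm above the bench, over a white drive housing (38 mm high) on the right side of the bed. It does not travel with the carriage
- tray: aluminium tray 144 (x) x 160 (y) x 14 mm in the nest, about 0.4 kg; origin in the middle of its underside, z up. Between its two rows of pockets stands a grey arch handle along y: a bar 12 mm thick in x, 76 mm long, 58 to 72 mm above the underside. The row at +x holds the photographed pots and starts nearer the head
- new_row (a point): middle of the tray's empty row (tray x = -55 mm, y = 0) on the tray's top face. Four round pockets at tray y = -54, -18, 18, 54 mm, each 29.5 mm wide, 10 mm deep, floor 4 mm above the tray's underside; the full row at x = +55 mm is alike
- lens (a point): middle of the viewing line under the imaging head, 143 mm above the bench; its y axis runs along the viewing line, x along the slide. The head, a white box 56 mm (x) x 150 mm, 143 to 193 mm high, hangs on an arm (top 212 mm) from a column (290 mm high) 135 mm behind, fixed; a gripper over the tray's handle fouls it unless the stage is wound out
- pot_1: waiting sample pot (perhaps absent) standing upside down on the bench, 27 mm high, 30 g, bottom-heavy: below, its white ribbed cap, 26 mm across and 12 mm high; above, the clear body, 20 mm across at most, slightly tapered. Origin in the middle of the pot's base, which is uppermost; z points to the cap, so downwards
- pot_2: waiting sample pot (perhaps absent) standing upside down on the bench, 27 mm high, 30 g, bottom-heavy: below, its white ribbed cap, 26 mm across and 12 mm high; above, the clear body, 20 mm across at most, slightly tapered. Origin in the middle of the pot's base, which is uppermost; z points to the cap, so downwards
- pot_3: waiting sample pot (perhaps absent) standing upside down on the bench, 31 mm high, 30 g, bottom-heavy: below, its white ribbed cap, 26 mm across and 14 mm high; above, the clear body, 20 mm across at most, slightly tapered. Origin in the middle of the pot's base, which is uppermost; z points to the cap, so downwards
- pot_4: waiting sample pot (perhaps absent) standing upside down on the bench, 31 mm high, 30 g, bottom-heavy: below, its white ribbed cap, 26 mm across and 14 mm high; above, the clear body, 20 mm across at most, slightly tapered. Origin in the middle of the pot's base, which is uppermost; z points to the cap, so downwards
- done_1: photographed pot standing upside down in the full row's pocket at tray y = -54 mm, 31 mm high, cap 23 mm across; origin in the middle of its base, which is uppermost; z points down to the cap
- done_2: photographed pot standing upside down in the full row's pocket at tray y = -18 mm, 27 mm high, cap 23 mm across; origin in the middle of its base, which is uppermost; z points down to the cap
- done_3: photographed pot standing upside down in the full row's pocket at tray y = 18 mm, 31 mm high, cap 23 mm across; origin in the middle of its base, which is uppermost; z points down to the cap
- done_4: photographed pot standing upside down in the full row's pocket at tray y = 54 mm, 27 mm high, cap 23 mm across; origin in the middle of its base, which is uppermost; z points down to the cap
- beaker: bystander: plastic beaker, 56 mm across and 69 mm high, origin under its middle
- tape_roll: bystander: roll of tape lying flat, 76 mm across, 19 mm high, origin under its middle
- marker_1: bystander: marker pen lying on the bench, 133 mm long (along its y), 16 mm thick, origin on its underside

How it is judged:
By the outcome, as a careful person would: the job done as asked, in the order asked, and still so for the second after the job is handed in, with the robot touching nothing.
Of pot_1, pot_2, pot_3, pot_4 only 2 to 4 are there at a start; the rules pass over those that are not, and their reading is None.
At some moment in a run one of pot_1, pot_2, pot_3, pot_4 may be knocked a few centimetres aside while the robot is not near it.
It also fails if it takes over 210 s, if anything falls off the work surface, if the arm or the gripper's body presses on something with over 40 N, if the wrist force passes 120 N, or if a joint passes its speed limit or range.

ROBOT

A 6-joint arm with a two-finger parallel gripper is mounted at the origin on a cart in front of the work surface, level with it; the furniture and walls round the work are solid. World frame = base frame: x ahead of the robot, y to its left, z up, the work surface at z = 0. Lengths are in m, angles in rad, forces in N, time in s.
With the tool pointing down it reaches from about 0.425 to 0.95 m from the base axis. Payload 3.5 kg.
Tool frame: the origin (TCP) lies at the very end of the fingers, on their centre line; the grasp point (between the pads) lies ctrl.pinch_z behind it (ctrl.pinch_z is the distance from the TCP to the grasp point, in m); z points along the fingers, y is the line along which they close (so a half turn about z gives the same grasp; the last joint's range is limited). The gripper opens to 85 mm and grips with 20 to 120 N. Pads are 22 mm wide; open, the fingers measure 114 mm over their backs; the gripper's body (76 mm by 85 mm) begins 54 mm behind the grasp point. The pads swing forward as they close: fully open they stand 13 mm farther back than shut.
Start: joints at [1.093, 0.286, 1.577, -0, 1.279, -0.15], TCP at [0.217, 0.639, 0.231] pointing down, gripper open.
Joint ranges: [-2.77, 2.77], [-0.9, 2.22], [0.21, 2.48], [-1.53, 4.67], [0.24, 2.81], [-2.84, 2.84]. Speed limits (rad/s): [2.79, 2.79, 3.14, 3.14, 3.14, 3.14].

INTERFACE

Orientations are given as a unit quaternion [x, y, z, w].
In Python, from plant import ctrl gives the robot as it stands.
- The arm moves only by the tool drive_effector, called as a command line: name --pt "numbers of a row" for each row, then --argument value for the rest. Schema: {"type":"object","properties":{"deltas":{"type":"object","properties":{"plan":{"type":"array","items":{"type":"array","items":{"type":"number"},"minItems":7,"maxItems":7},"minItems":1,"maxItems":10}},"additionalProperties":false,"required":["plan"]},"grip_force":{"type":"number"},"only":{"type":"string"},"quiet":{"type":"boolean"},"lines":{"type":"string"}},"required":["deltas"],"additionalProperties":false}. deltas is an object whose key "plan" holds a list of rows, 1 to 10 of them, each of 7 numbers: dx, dy, dz in fractions of the full range, 1 being 0.8 m, then a rotation vector rx, ry, rz in shares of 180 degrees (1.0 is 180 degrees), then the opening from 0.0 (shut) to 1.0 (fully open); each row is the pose to reach, as a shift and turn from the pose commanded when the call began, along the tool's axes at that moment; what a row does not reach only later rows make up. A row lasts 1/8 s, in which the tool goes at most 0.0625 m and 0.188 rad, less where a joint would pass 70% of its speed; a pose out of reach is approached as far as the arm can. The fingers move at their own pace and stop on an object; grip_force is the grip in N (left out, the last holds). Time passes only in rows, so rows that do not move let the fingers close. The tool returns the time, the measured TCP pose, the force, the opening and the grip force at its end. only (a regular expression) keeps the lines of the reply that match it, lines (a string "A,B") keeps lines A to B, and quiet returns only ok. No shift or turn number may pass 1 either way. Input that does not fit is refused with a message, and nothing moves.
- ctrl.get_state(): the state, without advancing time (a new reading comes with each control period).
- ctrl.read_camera(name): name is "scene" or "top"; returns a dict with "pixels" (420x560x3 uint8, red, green, blue), "camera_matrix" (3x3 intrinsics, pixels), "xyz" and "orientation" of the camera in the world. Camera axes: x right, y down, z forward; pixel columns grow to the right and rows downward; lengths in m; the calibration is good to about 2 mm. A picture is of the moment at which its call begins. There is no depth.
- ctrl.sign_off(): hands the job in; it is judged then, once.
Trained networks look in the newest picture that a camera, given by its name, has taken for a name from the list of things; names that differ only in an ending like _2 or _b are one class to them, and where a whole thing is asked for, a point or a joint stands for the part that bears it (a point fixed in the world has none). Each returns a list of dicts, best first, with "conf" (0 to 1); they miss things now and then, are a little off and sometimes report something else, mostly with a low value. They report only what shows in the picture. A call takes as long as a camera call.
- ctrl.recognise(camera, thing): "position" ([x, y, z] in m, in world coordinates, good to about 4 mm: the middle of the surface that is visible of it).
- ctrl.masks_of(camera, thing): "region" (420x560 bool, what is visible of it).
- ctrl.mark_of(camera, thing): "position" ([x, y, z] in m, in world coordinates, good to about 4 mm: a listed point, or the origin of a listed thing).
The state is a dict: "time": time; "qpos": joint angles; "dq": joint speeds; "joint_efforts": joint torques, N m; "eef_pos": TCP position; "tcp_rot": TCP orientation; "contact_force": force on the tool from outside, world axes, zero at the start; "wrist_torque": the same for the moment, N m; "opening": opening from 0.0 (shut) to 1.0 (fully open); "finger_force": force on a finger pad.
Only numpy, scipy, OpenCV 4.12 (cv2) and the standard library are available. Lean on these libraries where they do the work, as an engineer would, in place of code of your own. Each camera call takes 0.05 s, during which the arm holds its last target. There are 200 camera calls.

## Working session

There is one attempt and no reset: what is moved stays moved. The work goes in short steps, Python scripts to look and compute and a tool call to move; the robot and the scene stay as the last step left them, time stands still between calls to the robot, and variables do not carry over. Pictures are saved under pics/ and viewed, at most 14 in all, crops included, and the job is handed in when it is done.

```bash
mkdir -p pics; ls; cat > h.py <<'E'
import numpy as np, cv2
from plant import ctrl
from scipy.spatial.transform import Rotation as R
def snap(cam,fn=None):
    c=ctrl.read_camera(cam)
    if fn: cv2.imwrite('pics/'+fn,c['pixels'][:,:,::-1])
    return c
def proj(c,p):
    q=R.from_quat(c['orientation']).inv().apply(np.array(p)-c['xyz']); u=c['camera_matrix']@q; return u[:2]/u[2]
def ray(c,uv,z):
    d=R.from_quat(c['orientation']).apply(np.linalg.solve(c['camera_matrix'],[uv[0],uv[1],1])); t=(z-c['xyz'][2])/d[2]; return c['xyz']+t*d
def tool(p):
    s=ctrl.get_state(); return R.from_quat(s['tcp_rot']).inv().apply(np.array(p)-s['eef_pos'])
def yaw():
    s=ctrl.get_state(); m=R.from_quat(s['tcp_rot']).as_matrix(); return np.arctan2(m[1,1],m[0,1])
E
python3 - <<'E'
from h import *
np.set_printoptions(precision=4,suppress=True)
print(ctrl.pinch_z, ctrl.get_state())
for cam in ['top','scene']:
    c=snap(cam,cam+'0.png'); print(cam,c['xyz'],c['orientation'])
    for n in ['nest','wheel_grip','new_row','lens','tray','pot_1','pot_3','done_1','beaker','tape_roll','marker_1']:
        print(n,[(np.round(d['position'],3).tolist(),round(d['conf'],2)) for d in ctrl.mark_of(cam,n)][:6])
E
```

```text
pics
0.0187 {'time': 0.0, 'qpos': array([ 1.093 ,  0.2872,  1.5782, -0.    ,  1.2786, -0.15  ]), 'dq': array([ 0.0002, -0.0011, -0.0007, -0.0009, -0.0009,  0.0016]), 'joint_efforts': array([ -0.0005, -40.6005, -29.2616,  -0.0002,   0.0059,   0.    ]), 'eef_pos': array([0.217 , 0.6385, 0.2299]), 'tcp_rot': array([ 0.1632,  0.9866, -0.0011, -0.0004]), 'contact_force': array([0.1027, 0.9986, 0.8429]), 'wrist_torque': array([-0.0039, -0.0337,  0.0138]), 'finger_force': 0.0, 'opening': 1.0003365769592674}
top [0.3709 0.109  1.0974] [ 0.7126 -0.6969  0.0496 -0.064 ]
nest []
wheel_grip [([0.553, -0.178, 0.072], 0.69)]
new_row [([0.536, -0.011, 0.052], 0.82)]
lens [([0.654, 0.279, -0.001], 0.4)]
tray [([0.591, -0.016, 0.036], 0.91), ([0.538, -0.011, 0.05], 0.67)]
pot_1 [([0.645, 0.04, 0.072], 0.7), ([0.432, 0.253, 0.028], 0.68), ([0.554, 0.356, 0.033], 0.61), ([0.439, 0.349, 0.027], 0.47)]
pot_3 [([0.645, 0.04, 0.072], 0.7), ([0.432, 0.253, 0.028], 0.68), ([0.554, 0.356, 0.033], 0.61), ([0.439, 0.349, 0.027], 0.47)]
done_1 [([0.648, -0.03, 0.069], 0.65), ([0.647, 0.009, 0.078], 0.54), ([0.64
[... 314 characters left out ...]
0.07], 0.92)]
new_row [([0.537, -0.017, 0.052], 0.82)]
lens [([0.655, -0.009, 0.143], 0.97)]
tray [([0.59, -0.01, 0.035], 0.57)]
pot_1 [([0.523, 0.241, 0.03], 0.62), ([0.432, 0.249, 0.03], 0.57), ([0.65, -0.062, 0.076], 0.57), ([0.437, 0.35, 0.028], 0.47), ([0.552, 0.354, 0.031], 0.43)]
pot_3 [([0.523, 0.241, 0.03], 0.62), ([0.432, 0.249, 0.03], 0.57), ([0.65, -0.062, 0.076], 0.57), ([0.437, 0.35, 0.028], 0.47), ([0.552, 0.354, 0.031], 0.43)]
done_1 [([0.647, 0.01, 0.078], 0.56), ([0.646, 0.043, 0.071], 0.55), ([0.649, -0.064, 0.076], 0.41), ([0.652, -0.027, 0.07], 0.4)]
beaker [([0.655, 0.278, -0.003], 0.63)]
tape_roll [([0.68, 0.387, 0.002], 0.78)]
marker_1 [([0.555, -0.181, 0.072], 0.42)]
```

View pics/top0.png

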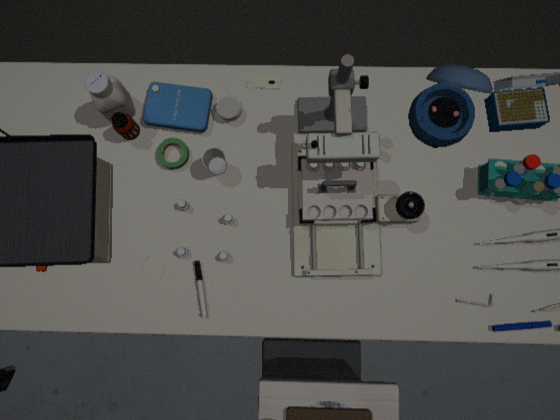

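View pics/scene0.png

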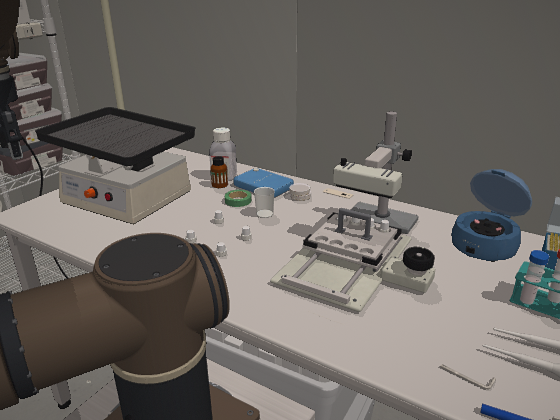

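Four waiting pots stand around top-image pixels (181,205), (227,218), (181,251) and (222,256). The tray is nearly under the head and the wheel is at (410,206). Next I'll go to the wheel.

```bash
python3 - <<'E'
from h import *
np.set_printoptions(precision=4,suppress=True)
print(tool([0.554,-0.178,0.23]),yaw())
for cam in ['top','scene']:
    c=snap(cam); m=ctrl.masks_of(cam,'wheel')
    r=max(m,key=lambda d:d['conf'])['region'] if m else None
    if r is not None:
        ys,xs=np.nonzero(r); print(cam,m[0]['conf'],xs.min(),xs.max(),ys.min(),ys.max(),'proj',proj(c,[.554,-.178,.076]))
        # fit model: predict silhouette bbox of cylinder r=31 z 52..76
        from scipy.optimize import least_squares
        t=np.linspace(0,2*np.pi,90)
        def f(p):
            P=np.array([proj(c,[p[0]+.031*np.cos(a),p[1]+.031*np.sin(a),z]) for a in t for z in(.052,.076)])
            return np.r_[P.min(0)-.0-[xs.min(),ys.min()],P.max(0)-[xs.max()+1,ys.max()+1]]
        s=least_squares(f,[.554,-.178]); print(s.x,s.fun)
E
```

```text
[-0.5819 -0.6651  0.0013] 1.242942105078257
top 0.51 354 363 162 169 proj [410.924  203.8999]
[ 0.6428 -0.0631] [ -9.3935 -10.3339   9.151   10.2664]
scene 0.65 403 433 247 270 proj [419.8564 253.8595]
[ 0.5537 -0.1763] [-0.6094 -1.0903  0.5943  0.9007]
```

Units first: shifts go in shares of 0.8 m and turns go in shares of 180 degrees. So -0.41 m / 0.8 = -0.5125, -0.36 m / 0.8 = -0.45, 1.7 rad / 3.1416 = 0.5411.

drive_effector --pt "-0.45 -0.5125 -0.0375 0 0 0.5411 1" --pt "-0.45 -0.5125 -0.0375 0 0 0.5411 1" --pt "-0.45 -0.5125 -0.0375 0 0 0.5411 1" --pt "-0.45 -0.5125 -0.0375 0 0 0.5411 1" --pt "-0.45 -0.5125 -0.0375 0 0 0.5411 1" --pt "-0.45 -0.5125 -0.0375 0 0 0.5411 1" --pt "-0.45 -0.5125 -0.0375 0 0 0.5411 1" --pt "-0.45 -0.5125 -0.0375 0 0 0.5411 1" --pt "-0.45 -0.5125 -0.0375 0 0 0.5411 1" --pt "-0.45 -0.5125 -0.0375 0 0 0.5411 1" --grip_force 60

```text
refused: deltas: the value is not of type 'object' (schema: type "object"). Nothing was moved.
```

Nothing moved. I misread the format; it is an object with the rows under "plan". Resending.

drive_effector --deltas '{"plan": [[-0.45,-0.5125,-0.0375,0,0,0.5411,1],[-0.45,-0.5125,-0.0375,0,0,0.5411,1],[-0.45,-0.5125,-0.0375,0,0,0.5411,1],[-0.45,-0.5125,-0.0375,0,0,0.5411,1],[-0.45,-0.5125,-0.0375,0,0,0.5411,1],[-0.45,-0.5125,-0.0375,0,0,0.5411,1],[-0.45,-0.5125,-0.0375,0,0,0.5411,1],[-0.45,-0.5125,-0.0375,0,0,0.5411,1],[-0.45,-0.5125,-0.0375,0,0,0.5411,1],[-0.45,-0.5125,-0.0375,0,0,0.5411,1]]}' --grip_force 60

```text
time: 2.65
eef_pos: [0.4272, 0.1326, 0.2619]
tcp_rot: [0.85, 0.526, 0.0, 0.0]
contact_force: [-0.2, 0.5, -0.5]
opening: 1.0
finger_force: 0.0
```

```bash
python3 -c "
from h import *
print(tool([0.554,-0.177,0.12]),yaw(),ctrl.get_state()['qpos'])"
```

```text
[-0.22048688  0.25155131  0.14207682] -0.46281431277811175 [ 7.36140919e-02 -2.63802755e-01  2.07586741e+00 -2.33519290e-04
  1.32833868e+00  5.36484100e-01]
```

To row units: 0.2515 m / 0.8 = 0.3144, -0.22 m / 0.8 = -0.275, 1.85 rad / 3.1416 = 0.5889.

drive_effector --deltas '{"plan": [[-0.275,0.3144,0.1125,0,0,0.5889,1],[-0.275,0.3144,0.1125,0,0,0.5889,1],[-0.275,0.3144,0.1125,0,0,0.5889,1],[-0.275,0.3144,0.1125,0,0,0.5889,1],[-0.275,0.3144,0.1125,0,0,0.5889,1],[-0.275,0.3144,0.1125,0,0,0.5889,1],[-0.275,0.3144,0.1125,0,0,0.5889,1],[-0.275,0.3144,0.1125,0,0,0.5889,1],[-0.275,0.3144,0.1125,0,0,0.5889,1],[-0.275,0.3144,0.1125,0,0,0.5889,1]]}'

```text
time: 3.9
eef_pos: [0.5551, -0.1718, 0.1712]
tcp_rot: [0.933, -0.361, -0.0, -0.0]
contact_force: [-0.3, 0.4, -0.5]
opening: 0.999
finger_force: 0.0
```

```bash
python3 -c "
from h import *
print(tool([0.554,-0.177,0.052]),yaw(),ctrl.get_state()['qpos'])"
```

```text
[0.00276333 0.00463927 0.11914945] -2.309675422694431 [-4.74880165e-01  1.38532167e-01  1.86464925e+00  5.72468560e-04
  1.13890553e+00  1.83455539e+00]
```

To row units: 0.125 m / 0.8 = 0.1563, 0.11 m / 0.8 = 0.1375, 0.55 rad / 3.1416 = 0.1751.

drive_effector --deltas '{"plan": [[0.0038,0.0056,0,0,0,0.1751,1],[0.0038,0.0056,0.05,0,0,0.1751,1],[0.0038,0.0056,0.1,0,0,0.1751,1],[0.0038,0.0056,0.1375,0,0,0.1751,1],[0.0038,0.0056,0.1563,0,0,0.1751,1],[0.0038,0.0056,0.1563,0,0,0.1751,1]]}'

```text
time: 4.65
eef_pos: [0.5536, -0.1777, 0.0454]
tcp_rot: [0.801, -0.599, -0.001, 0.0]
contact_force: [0.9, -0.0, 0.5]
opening: 1.003
finger_force: 0.0
```

drive_effector --deltas '{"plan": [[0,0,0,0,0,0,0],[0,0,0,0,0,0,0],[0,0,0,0,0,0,0],[0,0,0,0,0,0,0]]}' --grip_force 60

```text
time: 5.15
eef_pos: [0.5539, -0.1795, 0.0487]
tcp_rot: [0.801, -0.599, 0.0, 0.001]
contact_force: [-4.3, 0.2, 6.3]
opening: 0.702
finger_force: 66.4
```

```bash
python3 - <<'E'
from h import *
print(yaw(),ctrl.get_state()['qpos'][5])
snap('scene','s1.png')
E
```

```text
-2.855595554546625 2.3701381281079605
```

View pics/s1.png

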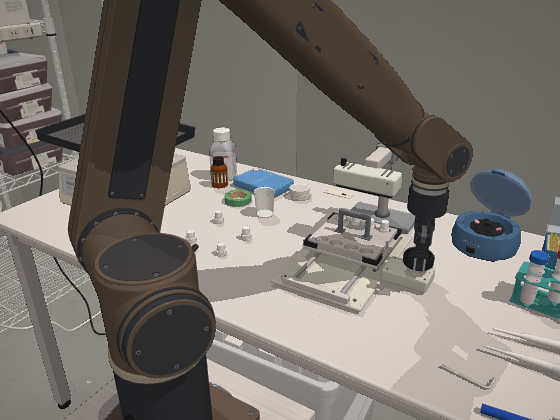

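The gripper is closed on the wheel around (419,258), with an opening consistent with 62 mm. I'll wind out.

To row units: -1.7 rad / 3.1416 = -0.5411.

drive_effector --deltas '{"plan": [[0,0,0,0,0,-0.0541,0],[0,0,0,0,0,-0.1082,0],[0,0,0,0,0,-0.1623,0],[0,0,0,0,0,-0.2165,0],[0,0,0,0,0,-0.2706,0],[0,0,0,0,0,-0.3247,0],[0,0,0,0,0,-0.3788,0],[0,0,0,0,0,-0.4329,0],[0,0,0,0,0,-0.487,0],[0,0,0,0,0,-0.5411,0]]}' --grip_force 60

```text
time: 6.45
eef_pos: [0.5555, -0.1763, 0.0488]
tcp_rot: [0.978, 0.206, 0.002, -0.002]
contact_force: [-0.3, 10.2, 6.1]
opening: 0.702
finger_force: 66.4
```

```bash
python3 - <<'E'
from h import *
print(yaw(),ctrl.get_state()['wrist_torque'])
for cam in ['scene','top']:
    snap(cam); print([(d['position'].round(4) if hasattr(d['position'],'round') else d['position'],d['conf']) for n in ('tray','new_row') for d in ctrl.mark_of(cam,n)])
E
```

```text
-1.1548679243337088 [ 1.30641253 -0.09657091 -0.48037485]
[([0.5602, -0.0075, 0.0339], 0.74), ([0.5065, -0.0192, 0.0519], 0.87), ([0.4336, 0.2474, 0.0289], 0.26)]
[([0.5599, -0.0167, 0.0379], 0.57), ([0.5529, 0.3569, 0.0346], 0.25), ([0.5068, -0.0126, 0.0541], 0.78)]
```

To row units: -1.7 rad / 3.1416 = -0.5411.

drive_effector --deltas '{"plan": [[0,0,0,0,0,-0.0541,0],[0,0,0,0,0,-0.1082,0],[0,0,0,0,0,-0.1623,0],[0,0,0,0,0,-0.2165,0],[0,0,0,0,0,-0.2706,0],[0,0,0,0,0,-0.3247,0],[0,0,0,0,0,-0.3788,0],[0,0,0,0,0,-0.4329,0],[0,0,0,0,0,-0.487,0],[0,0,0,0,0,-0.5411,0]]}'

```text
time: 8.0
eef_pos: [0.552, -0.1751, 0.0487]
tcp_rot: [0.49, 0.872, 0.002, -0.005]
contact_force: [-11.5, 11.5, 15.2]
opening: 0.704
finger_force: 67.4
```

drive_effector --deltas '{"plan": [[0,0,0,0,0,-0.0541,0],[0,0,0,0,0,-0.1082,0],[0,0,0,0,0,-0.1623,0],[0,0,0,0,0,-0.2165,0],[0,0,0,0,0,-0.2706,0],[0,0,0,0,0,-0.3247,0],[0,0,0,0,0,-0.3788,0],[0,0,0,0,0,-0.4329,0],[0,0,0,0,0,-0.487,0],[0,0,0,0,0,-0.5093,0]]}'

```text
time: 9.25
eef_pos: [0.5512, -0.1785, 0.0487]
tcp_rot: [-0.283, 0.959, 0.002, -0.004]
contact_force: [-13.7, 2.1, 13.6]
opening: 0.708
finger_force: 67.2
```

drive_effector --deltas '{"plan": [[0,0,0,0,0,0,1],[0,0,0,0,0,0,1],[0,0,0,0,0,0,1],[0,0,-0.075,0,0,0,1],[0,0,-0.15,0,0,0,1],[0,0,-0.225,0,0,0,1],[0,0,-0.25,0,0,0,1]]}'

```text
time: 10.12
eef_pos: [0.5561, -0.1797, 0.2521]
tcp_rot: [-0.282, 0.959, -0.003, 0.003]
contact_force: [-0.3, -0.7, -1.4]
opening: 1.0
finger_force: 0.0
```

```bash
python3 - <<'E'
from h import *
print(yaw(),ctrl.get_state()['qpos'])
for cam in ['scene','top']:
    snap(cam); print([(np.round(d['position'],4),round(d['conf'],2)) for n in ('tray','new_row','done_1','nest') for d in ctrl.mark_of(cam,n)])
E
```

```text
2.1430921188062815 [-4.86139535e-01  6.71064037e-02  1.78907331e+00  5.10052799e-05
  1.27602906e+00 -2.62926517e+00]
[(array([ 0.5033, -0.0114,  0.0347]), 0.91), (array([ 0.4473, -0.021 ,  0.0529]), 0.95), (array([ 0.5588, -0.0271,  0.0723]), 0.51), (array([0.5575, 0.006 , 0.0752]), 0.48), (array([0.5565, 0.0422, 0.0717]), 0.46), (array([ 0.5591, -0.0684,  0.0753]), 0.45)]
[(array([ 0.5012, -0.0187,  0.035 ]), 0.9), (array([ 0.6534, -0.0116,  0.1437]), 0.21), (array([ 0.4477, -0.0134,  0.0558]), 0.97), (array([0.5582, 0.0056, 0.0742]), 0.6), (array([ 0.5589, -0.0716,  0.0771]), 0.55), (array([ 0.5577, -0.0308,  0.0675]), 0.5), (array([0.5578, 0.0405, 0.0706]), 0.5), (array([0.5233, 0.2401, 0.0307]), 0.39)]
```

```bash
cat >> h.py <<'E'
def overlay(c,fn,cx,cy,yw,sgn=1,z0=.04,crop=60,k=6,dz=0):
    A=np.array([np.cos(yw),np.sin(yw)]);B=np.array([-A[1],A[0]])
    im=c['pixels'][:,:,::-1]; u,v=proj(c,[cx,cy,.06]).astype(int); x0,y0=max(u-crop,0),max(v-crop,0)
    im=cv2.resize(im[y0:y0+2*crop,x0:x0+2*crop],None,fx=k,fy=k,interpolation=cv2.INTER_CUBIC); im=cv2.convertScaleAbs(im,alpha=1.5)
    def P(x,y,z): q=A*x+B*y; return tuple(((proj(c,[cx+q[0],cy+q[1],z0+z])-[x0,y0]+.5)*k).astype(int))
    def poly(pts,col): cv2.polylines(im,[np.array(pts)],True,col,1)
    poly([P(x*.072,y*.08,.014) for x,y in((1,1),(1,-1),(-1,-1),(-1,1))],(0,255,0))
    poly([P(x*.006,y*.038,.072) for x,y in((1,1),(1,-1),(-1,-1),(-1,1))],(0,0,255))
    for y in(-.054,-.018,.018,.054): poly([P(-sgn*.055+.01475*np.cos(t),y+.01475*np.sin(t),.014) for t in np.linspace(0,6.2,30)],(255,0,0))
    cv2.imwrite('pics/'+fn,im)
E
python3 - <<'E'
from h import *
overlay(snap('top'),'ov1.png',.503,-.0145,.035,crop=48)
E
```

```text
(no output)
```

View pics/ov1.png

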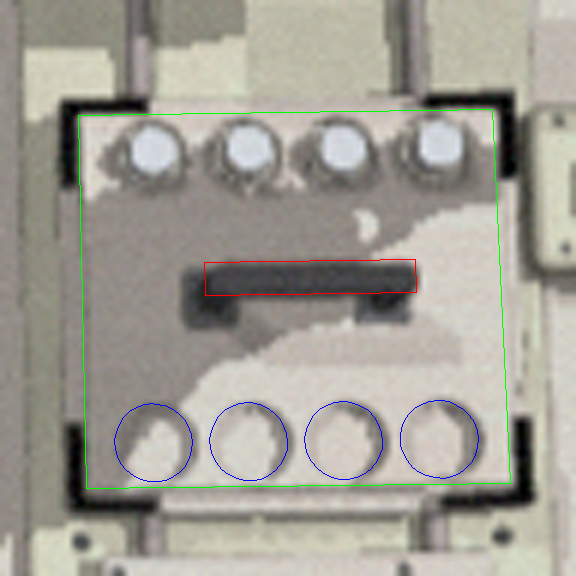

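The overlay fits the tray, handle and pockets to about 1 mm. Next I'll go over the handle.

```bash
python3 -c "
from h import *
print(tool([0.503,-0.0145,0.18]),1.606-yaw())"
```

```text
[-0.04642593  0.1651864   0.06520927] -0.5369171032659092
```

To row units: 0.165 m / 0.8 = 0.2063, 0.065 m / 0.8 = 0.0813, 0.537 rad / 3.1416 = 0.1709.

drive_effector --deltas '{"plan": [[-0.0581,0.2063,0.0813,0,0,0.1709,0.5],[-0.0581,0.2063,0.0813,0,0,0.1709,0.5],[-0.0581,0.2063,0.0813,0,0,0.1709,0.5],[-0.0581,0.2063,0.0813,0,0,0.1709,0.5],[-0.0581,0.2063,0.0813,0,0,0.1709,0.5]]}'

```text
time: 11.3
eef_pos: [0.5043, -0.0152, 0.1818]
tcp_rot: [-0.018, 1.0, -0.0, 0.001]
contact_force: [-0.4, 0.3, -0.4]
opening: 0.499
finger_force: 0.0
```

```bash
python3 -c "
from h import *
print(tool([0.503,-0.0145,0.086]),1.606-yaw(),ctrl.get_state()['qpos'])"
```

```text
[0.00133947 0.00084554 0.09582418] -0.0016505557965336148 [-2.31295413e-01 -4.65239202e-02  2.03623600e+00 -5.30838959e-04
  1.15063259e+00 -1.83873017e+00]
```

The yaw was 90° off, because tool y must lie along world x to close on the bar. A plain half turn would then end about 0.03 rad past the last joint's limit. I'll turn as far as the joint allows, set the tray down on the locator bevels and regrip with the fingers swapped.

To row units: 0.001 m / 0.8 = 0.0013, 1.571 rad / 3.1416 = 0.5001.

drive_effector --deltas '{"plan": [[0.0013,0.0013,0,0,0,0.5001,0.5],[0.0013,0.0013,0,0,0,0.5001,0.5],[0.0013,0.0013,0,0,0,0.5001,0.5],[0.0013,0.0013,0,0,0,0.5001,0.5],[0.0013,0.0013,0,0,0,0.5001,0.5],[0.0013,0.0013,0,0,0,0.5001,0.5],[0.0013,0.0013,0,0,0,0.5001,0.5],[0.0013,0.0013,0,0,0,0.5001,0.5],[0.0013,0.0013,0,0,0,0.5001,0.5],[0.0013,0.0013,0,0,0,0.5001,0.5]]}'

```text
time: 12.55
eef_pos: [0.5038, -0.0155, 0.1823]
tcp_rot: [0.695, 0.719, 0.0, 0.001]
contact_force: [-0.3, -0.7, -0.0]
opening: 0.496
finger_force: 0.0
```

```bash
python3 -c "
from h import *
print(tool([0.503,-0.0145,0.086]),yaw()-.035,ctrl.get_state()['qpos'])"
```

```text
[ 0.00111777 -0.00093205  0.09633403] -0.0006123330800289692 [-2.32238083e-01 -4.86555627e-02  2.03728979e+00 -2.37335603e-04
  1.15097548e+00 -2.66528548e-01]
```

To row units: 0.096 m / 0.8 = 0.12, 0.09 m / 0.8 = 0.1125.

drive_effector --deltas '{"plan": [[0.0013,-0.0013,0.0625,0,0,0,0.5],[0.0013,-0.0013,0.1125,0,0,0,0.5],[0.0013,-0.0013,0.12,0,0,0,0.5],[0.0013,-0.0013,0.12,0,0,0,0],[0.0013,-0.0013,0.12,0,0,0,0],[0.0013,-0.0013,0.12,0,0,0,0],[0.0013,-0.0013,0.12,0,0,0,0]]}' --grip_force 100

```text
time: 13.42
eef_pos: [0.5029, -0.0135, 0.0877]
tcp_rot: [0.694, 0.72, 0.0, 0.002]
contact_force: [-3.4, -1.8, 6.0]
opening: 0.114
finger_force: 98.3
```

drive_effector --deltas '{"plan": [[0,0,-0.0125,0,0,0,0],[0,0,-0.025,0,0,0,0],[0,0,-0.0375,0,0,0,0],[0,0,-0.05,0,0,0,0],[0,0,-0.05,0,0,0,0]]}'

```text
time: 14.05
eef_pos: [0.5024, -0.0131, 0.1266]
tcp_rot: [0.695, 0.719, 0.001, 0.001]
contact_force: [1.1, -0.1, -5.5]
opening: 0.117
finger_force: 97.7
```

```bash
python3 - <<'E'
from h import *
print(yaw(),ctrl.get_state()['qpos'])
snap('scene','s2.png')
E
```

```text
0.03501614065189803 [-2.28221816e-01  1.86525918e-02  2.08243953e+00  3.39477668e-05
  1.03780728e+00 -2.63254289e-01]
```

View pics/s2.png

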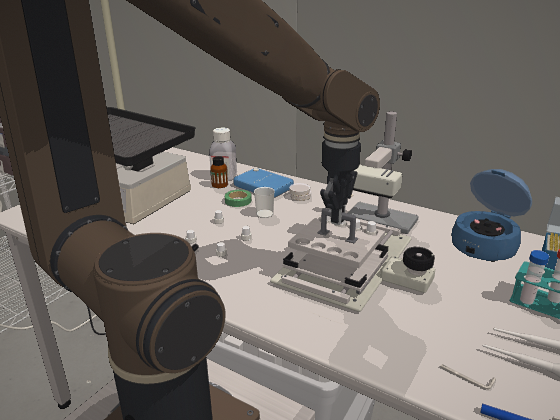

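The tray hangs level at about (345,240), with the full row at the head side. I'll turn it in two parts.

To row units: 1.5 rad / 3.1416 = 0.4775.

drive_effector --deltas '{"plan": [[0,0,0,0,0,0.0255,0],[0,0,0,0,0,0.07,0],[0,0,0,0,0,0.121,0],[0,0,0,0,0,0.1719,0],[0,0,0,0,0,0.2228,0],[0,0,0,0,0,0.2737,0],[0,0,0,0,0,0.3247,0],[0,0,0,0,0,0.3756,0],[0,0,0,0,0,0.4265,0],[0,0,0,0,0,0.4775,0]]}'

```text
time: 15.35
eef_pos: [0.5012, -0.0128, 0.1246]
tcp_rot: [0.999, 0.05, -0.001, -0.0]
contact_force: [-0.3, -0.0, -6.3]
opening: 0.116
finger_force: 97.7
```

drive_effector --deltas '{"plan": [[0,0,0,0,0,0.0509,0],[0,0,0,0,0,0.1019,0],[0,0,0,0,0,0.1528,0],[0,0,0,0,0,0.2037,0],[0,0,0,0,0,0.2546,0],[0,0,0,0,0,0.3056,0],[0,0,0,0,0,0.3565,0],[0,0,0,0,0,0.4074,0],[0,0,0,0,0,0.4456,0],[0,0,0,0,0,0.4711,0]]}'

```text
time: 16.6
eef_pos: [0.5013, -0.0129, 0.1247]
tcp_rot: [0.772, -0.635, -0.0, 0.0]
contact_force: [0.5, 0.0, -5.5]
opening: 0.119
finger_force: 97.7
```

drive_effector --deltas '{"plan": [[0,0,0,0,0,0.0255,0],[0,0,0,0,0,0.0255,0],[0,0,0,0,0,0.0255,0]]}'

```text
time: 16.98
eef_pos: [0.5014, -0.0129, 0.125]
tcp_rot: [0.747, -0.664, -0.0, 0.0]
contact_force: [0.1, 0.9, -5.8]
opening: 0.118
finger_force: 97.7
```

```bash
python3 - <<'E'
from h import *
print(yaw(),ctrl.get_state()['qpos'],tool([.503,-.0145,.0877]))
E
```

```text
-3.023877947075143 [-2.28284532e-01  2.03485775e-02  2.08396888e+00 -1.91168821e-05
  1.03772015e+00  2.79560316e+00] [ 0.00175634 -0.00137268  0.03731512]
```

To row units: 0.023 m / 0.8 = 0.0288, 0.0028 m / 0.8 = 0.0035, 0.03 rad / 3.1416 = 0.0095.

drive_effector --deltas '{"plan": [[0.0035,-0.0016,0,0,0,0.0095,0],[0.0035,-0.0016,0.0125,0,0,0.0095,0],[0.0035,-0.0016,0.025,0,0,0.0095,0],[0.0035,-0.0016,0.0288,0,0,0.0095,0],[0.0035,-0.0016,0.0288,0,0,0.0095,0]]}'

```text
time: 17.6
eef_pos: [0.5028, -0.0155, 0.1017]
tcp_rot: [0.737, -0.676, -0.001, 0.0]
contact_force: [-0.7, 1.1, -6.1]
opening: 0.116
finger_force: 97.8
```

drive_effector --deltas '{"plan": [[0,0,0.0025,0,0,0,0],[0,0,0.005,0,0,0,0],[0,0,0.005,0,0,0,0]]}'

```text
time: 17.98
eef_pos: [0.5037, -0.0157, 0.099]
tcp_rot: [0.737, -0.676, 0.001, -0.0]
contact_force: [-1.5, 0.7, -2.5]
opening: 0.116
finger_force: 98.2
```

drive_effector --deltas '{"plan": [[0,0,0.0025,0,0,0,0],[0,0,0.005,0,0,0,0],[0,0,0.005,0,0,0,0]]}'

```text
time: 18.35
eef_pos: [0.5036, -0.0148, 0.0965]
tcp_rot: [0.737, -0.676, -0.001, -0.001]
contact_force: [-8.7, 5.3, 8.7]
opening: 0.117
finger_force: 99.7
```

```bash
python3 - <<'E'
from h import *
print(yaw(),ctrl.get_state()['qpos'],tool([.503,-.0155,.0877]))
overlay(snap('scene'),'ov2.png',.503,-.0145,.035,crop=60,k=8,sgn=-1)
E
```

```text
-3.055921282342072 [-2.31682396e-01  6.77075792e-02  2.09483267e+00  1.76518046e-03
  9.79417349e-01  2.82325444e+00] [0.00069189 0.00067395 0.00884097]
```

View pics/ov2.png

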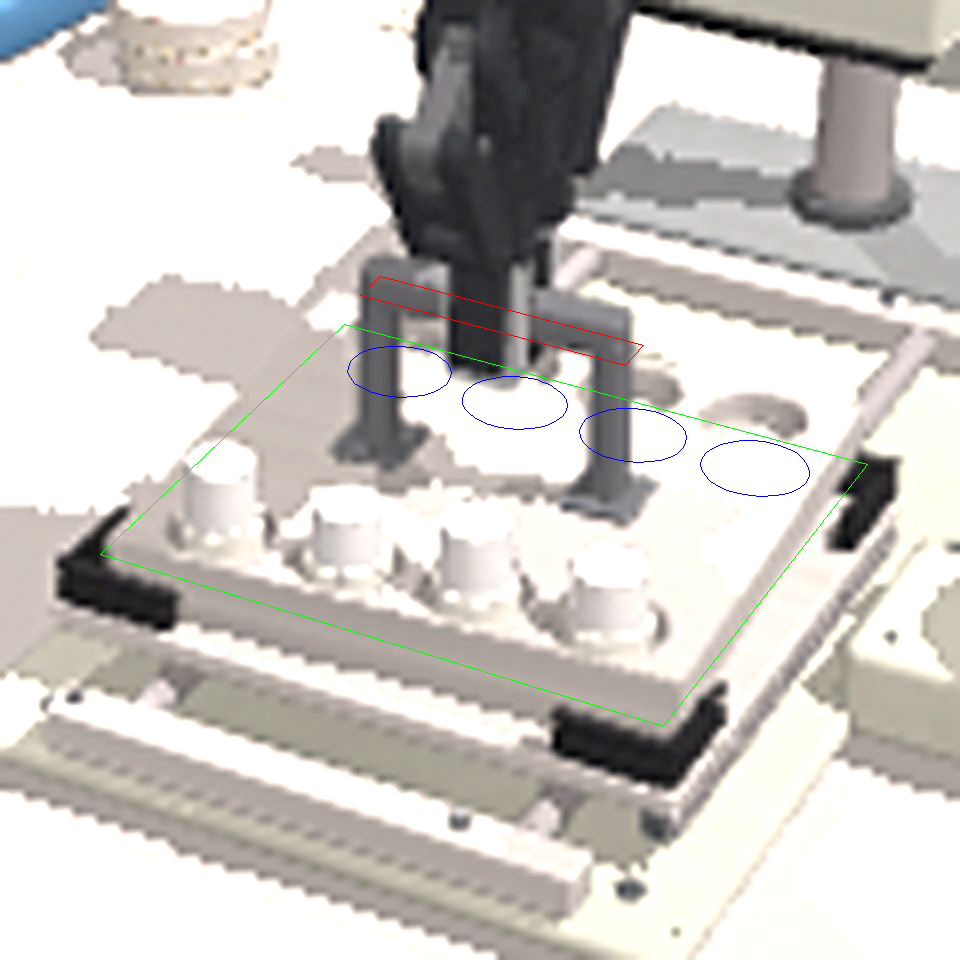

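The picture shows the tray turned (full row now toward the robot), resting flat on the locator tops about 9 mm high. I'll release it, turn the fingers back half a turn, regrip, and finish the last 0.05 rad.

To row units: -0.06 m / 0.8 = -0.075, -0.03 m / 0.8 = -0.0375.

drive_effector --deltas '{"plan": [[0,0,-0.0013,0,0,0,0.5],[0,0,-0.0013,0,0,0,0.5],[0,0,-0.0013,0,0,0,0.5],[0,0,-0.0375,0,0,0,0.5],[0,0,-0.075,0,0,0,0.5]]}'

```text
time: 19.02
eef_pos: [0.5029, -0.0156, 0.1544]
tcp_rot: [0.737, -0.676, -0.001, 0.0]
contact_force: [0.6, 0.4, 0.5]
opening: 0.5
finger_force: 0.0
```

drive_effector --deltas '{"plan": [[0,0,0,0,0,-0.5984,0.5],[0,0,0,0,0,-0.5984,0.5],[0,0,0,0,0,-0.5984,0.5],[0,0,0,0,0,-0.5984,0.5],[0,0,0,0,0,-0.5984,0.5],[0,0,0,0,0,-0.5984,0.5],[0,0,0,0,0,-0.5984,0.5],[0,0,0,0,0,-0.5984,0.5],[0,0,0,0,0,-0.5984,0.5],[0,0,0,0,0,-0.5984,0.5]]}'

```text
time: 20.27
eef_pos: [0.5033, -0.0157, 0.1542]
tcp_rot: [0.98, 0.197, -0.0, -0.0]
contact_force: [-0.9, -0.2, -0.1]
opening: 0.5
finger_force: 0.0
```

drive_effector --deltas '{"plan": [[0,0,0,0,0,-0.4016,0.5],[0,0,0,0,0,-0.4016,0.5],[0,0,0,0,0,-0.4016,0.5],[0,0,0,0,0,-0.4016,0.5],[0,0,0,0,0,-0.4016,0.5],[0,0,0,0,0,-0.4016,0.5],[0,0,0,0,0,-0.4016,0.5],[0,0,0,0,0,-0.4016,0.5]]}'

```text
time: 21.28
eef_pos: [0.5033, -0.0157, 0.1542]
tcp_rot: [0.678, 0.735, -0.0, -0.0]
contact_force: [0.3, -0.4, 0.2]
opening: 0.498
finger_force: 0.0
```

```bash
python3 - <<'E'
from h import *
print(yaw(),ctrl.get_state()['qpos'],tool([.5036,-.0150,.0965]))
c=snap('top')
overlay(c,'ov3.png',.503,-.0145,.035,crop=48,k=6,sgn=-1)
E
```

```text
0.07982562065352156 [-2.32932643e-01 -1.49041432e-02  2.05994127e+00 -2.87095581e-05
  1.09664271e+00 -3.12745154e-01] [0.00066776 0.00040477 0.05768452]
```

View pics/ov3.png

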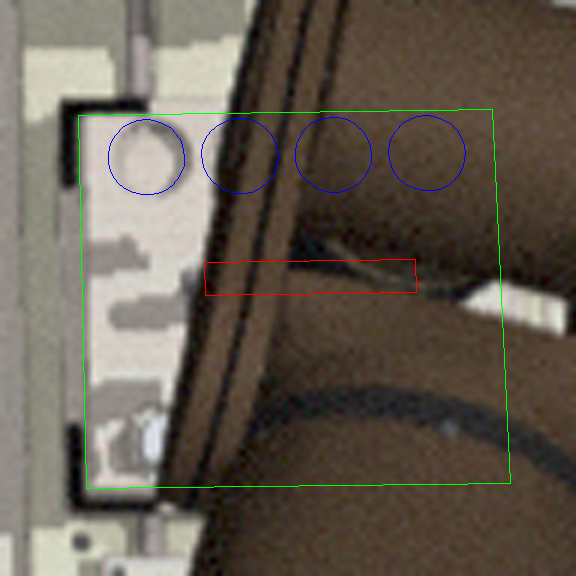

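To row units: 0.066 m / 0.8 = 0.0825, 0.06 m / 0.8 = 0.075, 0.045 rad / 3.1416 = 0.0143.

drive_effector --deltas '{"plan": [[0,0,0.0375,0,0,0.0143,0.5],[0,0,0.075,0,0,0.0143,0.5],[0,0,0.0825,0,0,0.0143,0.5],[0,0,0.0825,0,0,0.0143,0],[0,0,0.0825,0,0,0.0143,0],[0,0,0.0825,0,0,0.0143,0],[0,0,0.0825,0,0,0.0143,0]]}' --grip_force 60

```text
time: 22.2
eef_pos: [0.5031, -0.0159, 0.0896]
tcp_rot: [0.694, 0.72, -0.001, -0.0]
contact_force: [-6.5, -1.6, 5.5]
opening: 0.131
finger_force: 59.5
```

```bash
python3 - <<'E'
from h import *
print(yaw(),tool([.503,-.0145,.0877]))
overlay(snap('scene'),'ov4.png',.503,-.0145,.035,crop=50,k=6,sgn=-1)
E
```

```text
0.03680366096205169 [1.35574345e-03 1.09851915e-06 1.91003501e-03]
```

View pics/ov4.png

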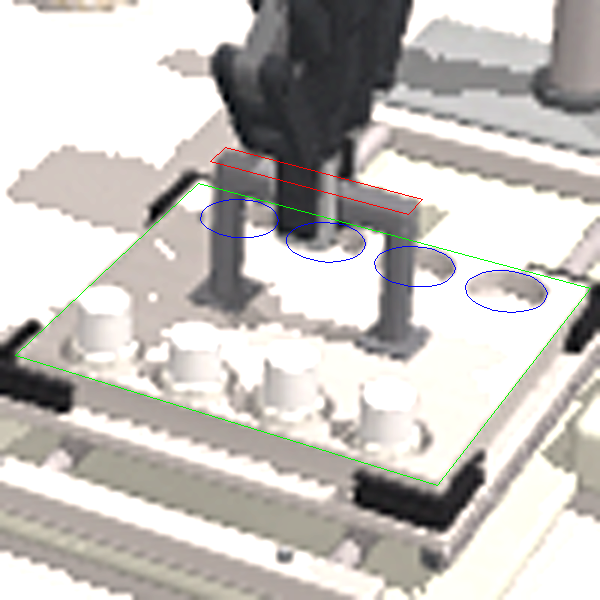

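The tray has dropped nearly into the nest. I'll lift it slightly so the grip squares it, then lower it again.

Units first: shifts go in shares of 0.8 m and turns go in shares of 180 degrees. So -0.016 m / 0.8 = -0.02, -0.008 m / 0.8 = -0.01.

drive_effector --deltas '{"plan": [[0,0,-0.01,0,0,0,0],[0,0,-0.02,0,0,0,0],[0,0,-0.02,0,0,0,0],[0.0013,0,-0.02,0,0,0,0],[0.0013,0,-0.01,0,0,0,0],[0.0013,0,-0.0025,0,0,0,0],[0.0013,0,0.0025,0,0,0,0],[0.0013,0,0.0038,0,0,0,0],[0.0013,0,0.0038,0,0,0,0]]}' --grip_force 80

```text
time: 23.38
eef_pos: [0.503, -0.0145, 0.0896]
tcp_rot: [0.694, 0.72, -0.001, -0.002]
contact_force: [-13.9, 2.0, 21.7]
opening: 0.123
finger_force: 82.0
```

```bash
python3 -c "
from h import *
print(yaw())"
```

```text
0.037361157949460176
```

drive_effector --deltas '{"plan": [[0,0,0,0,0,0,0.5],[0,0,0,0,0,0,0.5],[0,0,0,0,0,0,0.5],[0,0,-0.05,0,0,0,0.5],[0,0,-0.125,0,0,0,0.5],[0,0,-0.125,0,0,0,0.5]]}'

```text
time: 24.12
eef_pos: [0.5069, -0.0154, 0.1912]
tcp_rot: [0.694, 0.72, 0.003, 0.005]
contact_force: [0.5, 0.5, 0.2]
opening: 0.499
finger_force: 0.0
```

```bash
python3 -c "
from h import *
print(tool([0.46,0.2,0.19]),yaw())"
```

```text
[ 2.16982796e-01 -3.89761099e-02  6.92432640e-05] 0.03666202580183157
```

Now I'll move aside toward the pots and look.

To row units: 0.217 m / 0.8 = 0.2713, 0.18 m / 0.8 = 0.225.

drive_effector --deltas '{"plan": [[0.075,-0.0125,0,0,0,0,0.5],[0.15,-0.025,0,0,0,0,0.5],[0.225,-0.0375,0,0,0,0,0.5],[0.2713,-0.0488,0,0,0,0,0.5],[0.2713,-0.0488,0,0,0,0,0.5]]}'

```text
time: 24.75
eef_pos: [0.4549, 0.2027, 0.184]
tcp_rot: [0.692, 0.721, -0.001, -0.001]
contact_force: [-0.2, 0.4, -1.1]
opening: 0.503
finger_force: 0.0
```

```bash
python3 - <<'E'
from h import *
c=snap('top');overlay(c,'ov5.png',.503,-.0145,.035,crop=48,k=6,sgn=-1)
for cam in ['top','scene']:
    snap(cam)
    for n in ('tray','new_row','pot_1','done_1'): print(cam,n,[(np.round(d['position'],4).tolist(),round(d['conf'],2)) for d in ctrl.mark_of(cam,n)])
E
```

```text
top tray [([0.504, -0.0209, 0.0353], 0.74), ([0.4467, 0.0011, 0.0645], 0.58), ([0.6852, 0.3873, 0.0024], 0.38)]
top new_row [([0.5578, -0.0088, 0.051], 0.67)]
top pot_1 [([0.5504, 0.3577, 0.0331], 0.48), ([0.4309, 0.2495, 0.0285], 0.47)]
top done_1 [([0.554, -0.1736, 0.0714], 0.62), ([0.448, -0.0746, 0.076], 0.49), ([0.4499, -0.0364, 0.0757], 0.47), ([0.4435, 0.0338, 0.0743], 0.43), ([0.4453, -0.0001, 0.0681], 0.38)]
scene tray [([0.502, -0.0113, 0.0366], 0.9), ([0.4483, 0.0056, 0.0715], 0.4)]
scene new_row [([0.5576, -0.0146, 0.0488], 0.62)]
scene pot_1 [([0.4376, 0.3564, 0.0279], 0.65), ([0.5495, 0.3523, 0.0308], 0.61), ([0.4316, 0.2468, 0.0276], 0.57), ([0.5224, 0.2413, 0.031], 0.57)]
scene done_1 [([0.4454, 0.0385, 0.0716], 0.57), ([0.4475, -0.0323, 0.0755], 0.57), ([0.4474, 0.0038, 0.07], 0.49), ([0.4485, -0.0718, 0.0733], 0.41), ([0.6812, 0.3901, 0.0006], 0.34)]
```

View pics/ov5.png

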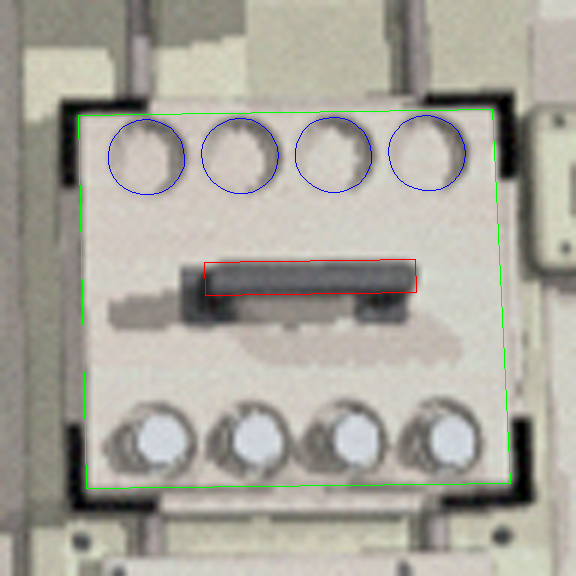

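The tray is seated end for end, with pockets at about (147,157), (240,156), (333,155) and (427,153) in the crop. Next is pot A. I'll squeeze it in two directions so it is centred in the tool.

```bash
cat >> h.py <<'E'
PK={'p4':(.5561,.0407),'p3':(.5574,.0047),'p2':(.5586,-.0313),'p1':(.5599,-.0673)}
def to(x,y,yw):
    s=ctrl.get_state(); d=tool([x,y,s['eef_pos'][2]]); print('dx,dy',np.round(d[:2],4),'rz',round(yaw()-yw,3),'z',round(s['eef_pos'][2],4),'q6',round(s['qpos'][5],2))
def pots():
    for cam in ['top','scene']:
        snap(cam); print(cam,[(np.round(d['position'],4).tolist(),round(d['conf'],2)) for d in ctrl.mark_of(cam,'pot_1') if d['position'][1]>.1 or d['position'][0]>.52])
E
python3 -c "
from h import *
to(.4313,.2490,.036+1.571)"
```

```text
dx,dy [ 0.0495 -0.0235] rz -1.571 z 0.1854 q6 0.17
```

To row units: 0.1 m / 0.8 = 0.125, 0.08 m / 0.8 = 0.1, -1.571 rad / 3.1416 = -0.5001.

drive_effector --deltas '{"plan": [[0.0563,-0.0275,0.0375,0,0,-0.5001,0.5],[0.0563,-0.0275,0.075,0,0,-0.5001,0.5],[0.0569,-0.0275,0.1,0,0,-0.5001,0.5],[0.0619,-0.0294,0.125,0,0,-0.5001,0.5],[0.0619,-0.0294,0.125,0,0,-0.5001,0.5],[0.0619,-0.0294,0.125,0,0,-0.5001,0.5],[0.0619,-0.0294,0.125,0,0,-0.5001,0.5],[0.0619,-0.0294,0.125,0,0,-0.5001,0.5],[0.0619,-0.0294,0.125,0,0,-0.5001,0.5],[0.0619,-0.0294,0.125,0,0,-0.5001,0.5]]}' --grip_force 20

```text
time: 26.55
eef_pos: [0.4311, 0.2494, 0.0854]
tcp_rot: [-0.018, 1.0, 0.0, 0.0]
contact_force: [0.4, 0.3, 0.3]
opening: 0.497
finger_force: 0.0
```

```bash
python3 -c "
from h import *
to(.4313,.2490,.036+1.571); pots()"
```

```text
dx,dy [-0.0002 -0.0004] rz -0.001 z 0.0854 q6 -1.29
top [([0.5228, 0.2378, 0.0318], 0.49), ([0.5547, 0.3564, 0.0345], 0.39)]
scene [([0.5487, 0.3546, 0.0332], 0.65), ([0.5255, 0.2392, 0.032], 0.56), ([0.4335, 0.2507, 0.0296], 0.51), ([0.4357, 0.3499, 0.0295], 0.46)]
```

To row units: 0.071 m / 0.8 = 0.0888, 0.07 m / 0.8 = 0.0875.

drive_effector --deltas '{"plan": [[0,0,0.05,0,0,0,0.5],[0,0,0.0875,0,0,0,0.5],[0,0,0.0888,0,0,0,0],[0,0,0.0888,0,0,0,0],[0,0,0.0888,0,0,0,0],[0,0,0.0888,0,0,0,0.5],[0,0,0.0888,0,0,0,0.5],[0,0,0.0888,0,0,0,0.5]]}' --grip_force 20

```text
time: 27.75
eef_pos: [0.4311, 0.2495, 0.0146]
tcp_rot: [-0.018, 1.0, 0.0, 0.0]
contact_force: [0.1, -0.8, 0.9]
opening: 0.498
finger_force: 0.0
```

drive_effector --deltas '{"plan": [[0,0,0,0,0,0.5001,0.5],[0,0,0,0,0,0.5001,0.5],[0,0,0,0,0,0.5001,0.5],[0,0,0,0,0,0.5001,0.5],[0,0,0,0,0,0.5001,0.5],[0,0,0,0,0,0.5001,0.5],[0,0,0,0,0,0.5001,0.5],[0,0,0,0,0,0.5001,0.5],[0,0,0,0,0,0.5001,0.5],[0,0,0,0,0,0.5001,0.5]]}'

```text
time: 29.0
eef_pos: [0.431, 0.2495, 0.0143]
tcp_rot: [0.694, 0.72, -0.0, 0.0]
contact_force: [0.5, 0.1, 0.3]
opening: 0.502
finger_force: 0.0
```

drive_effector --deltas '{"plan": [[0,0,0,0,0,0,0],[0,0,0,0,0,0,0],[0,0,0,0,0,0,0],[0,0,0,0,0,0,0]]}' --grip_force 25

```text
time: 29.5
eef_pos: [0.4311, 0.2495, 0.0145]
tcp_rot: [0.694, 0.72, 0.0, 0.0]
contact_force: [-0.6, 0.6, 1.5]
opening: 0.203
finger_force: 24.5
```

drive_effector --deltas '{"plan": [[0,0,-0.0375,0,0,0,0],[0,0,-0.1,0,0,0,0],[0,0,-0.15,0,0,0,0]]}'

```text
time: 29.88
eef_pos: [0.4309, 0.2495, 0.1358]
tcp_rot: [0.694, 0.72, 0.0, 0.0]
contact_force: [-0.2, 1.1, -0.5]
opening: 0.199
finger_force: 24.5
```

```bash
python3 - <<'E'
from h import *
to(*PK['p1'],.036)
snap('scene','s6.png'); overlay(ctrl.read_camera('scene'),'s6b.png',.43,.25,0,crop=45,k=8)
E
```

```text
dx,dy [-0.3213  0.1172] rz 0.001 z 0.1358 q6 0.28
```

View pics/s6.png

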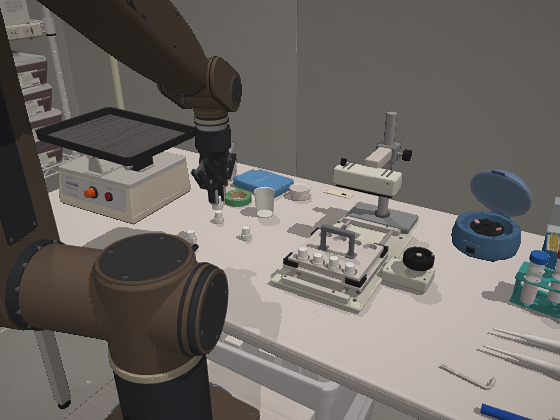

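To row units: -0.3213 m / 0.8 = -0.4016, -0.015 m / 0.8 = -0.0188.

drive_effector --deltas '{"plan": [[-0.0625,0.0238,-0.0188,0,0,0,0],[-0.1375,0.05,-0.0188,0,0,0,0],[-0.2125,0.0788,-0.0188,0,0,0,0],[-0.275,0.1,-0.0188,0,0,0,0],[-0.3375,0.125,-0.0188,0,0,0,0],[-0.3875,0.1438,-0.0188,0,0,0,0],[-0.4016,0.1465,-0.0188,0,0,0,0],[-0.4016,0.1465,-0.0188,0,0,0,0]]}'

```text
time: 30.98
eef_pos: [0.559, -0.0672, 0.148]
tcp_rot: [0.694, 0.72, -0.0, -0.001]
contact_force: [-0.1, 1.0, 0.2]
opening: 0.196
finger_force: 24.5
```

```bash
python3 -c "
from h import *
to(*PK['p1'],.036)
overlay(snap('top'),'ov7.png',.503,-.0152,.035,crop=48,k=6,sgn=-1)"
```

```text
dx,dy [-0.0001  0.0009] rz -0.001 z 0.148 q6 -0.34
```

To row units: 0.08 m / 0.8 = 0.1, 0.072 m / 0.8 = 0.09.

drive_effector --deltas '{"plan": [[0,0.0013,0.05,0,0,0,0],[0,0.0013,0.09,0,0,0,0],[0,0.0013,0.09,0,0,0,0],[0,0.0013,0.1,0,0,0,0],[0,0.0013,0.1,0,0,0,0]]}'

```text
time: 31.65
eef_pos: [0.5614, -0.067, 0.0702]
tcp_rot: [0.694, 0.72, 0.0, 0.001]
contact_force: [0.3, -0.5, -0.7]
opening: 0.204
finger_force: 24.5
```

drive_effector --deltas '{"plan": [[0,0,0.005,0,0,0,0],[0,0,0.01,0,0,0,0],[0,0,0.01,0,0,0,0]]}'

```text
time: 32.02
eef_pos: [0.5606, -0.0673, 0.061]
tcp_rot: [0.694, 0.72, -0.0, -0.0]
contact_force: [0.1, 0.1, -0.5]
opening: 0.199
finger_force: 24.5
```

```bash
python3 -c "
from h import *
to(*PK['p1'],.036)"
```

```text
dx,dy [ 0.     -0.0007] rz 0.0 z 0.061 q6 -0.34
```

The pot went into the pocket without resistance.

To row units: -0.12 m / 0.8 = -0.15, -0.09 m / 0.8 = -0.1125.

drive_effector --deltas '{"plan": [[0,0,0.0025,0,0,0,0],[0,0,0.0025,0,0,0,0],[0,0,0.0025,0,0,0,0.45],[0,0,0.0025,0,0,0,0.45],[0,0,0.0025,0,0,0,0.45],[0,0,-0.0375,0,0,0,0.5],[0,0,-0.1125,0,0,0,0.5],[0,0,-0.15,0,0,0,0.5]]}'

```text
time: 33.02
eef_pos: [0.5627, -0.0677, 0.1854]
tcp_rot: [0.694, 0.72, 0.001, 0.003]
contact_force: [0.1, -0.4, -0.3]
opening: 0.498
finger_force: 0.0
```

drive_effector --deltas '{"plan": [[0.075,-0.0075,0,0,0,-0.0573,0.5],[0.15,-0.0163,0,0,0,-0.1146,0.5],[0.225,-0.025,0,0,0,-0.1719,0.5],[0.3,-0.0338,0,0,0,-0.2292,0.5],[0.375,-0.0425,0,0,0,-0.2865,0.5],[0.375,-0.0425,0,0,0,-0.3501,0.5]]}'

```text
time: 33.78
eef_pos: [0.5149, 0.2353, 0.1816]
tcp_rot: [0.216, 0.976, 0.001, 0.0]
contact_force: [-0.3, 0.0, -0.6]
opening: 0.501
finger_force: 0.0
```

```bash
python3 - <<'E'
from h import *
pots(); to(.5235,.24,1.607)
E
```

```text
top [([0.5607, -0.0626, 0.0683], 0.65), ([0.5554, -0.1747, 0.0703], 0.5)]
scene [([0.563, -0.0667, 0.0725], 0.69), ([0.4368, 0.3521, 0.0287], 0.66), ([0.5506, 0.3527, 0.0291], 0.66), ([0.5228, 0.2417, 0.0319], 0.63)]
dx,dy [-0.0029  0.0112] rz -0.486 z 0.1814 q6 -0.88
```

To row units: 0.1 m / 0.8 = 0.125, 0.09 m / 0.8 = 0.1125, -0.486 rad / 3.1416 = -0.1547.

drive_effector --deltas '{"plan": [[-0.0038,0.0138,0.0625,0,0,-0.0541,0.5],[-0.0038,0.0138,0.1125,0,0,-0.1082,0.5],[-0.0038,0.0138,0.125,0,0,-0.1547,0.5],[-0.0038,0.0138,0.125,0,0,-0.1547,0.5]]}'

```text
time: 34.48
eef_pos: [0.5229, 0.2387, 0.08]
tcp_rot: [-0.017, 1.0, -0.0, -0.001]
contact_force: [-0.8, 0.2, -0.6]
opening: 0.5
finger_force: 0.0
```

```bash
python3 -c "
from h import *
to(.523,.2405,1.607)"
```

```text
dx,dy [-0.0001  0.0018] rz -0.002 z 0.08 q6 -1.35
```

To row units: 0.0645 m / 0.8 = 0.0806, 0.04 m / 0.8 = 0.05.

drive_effector --deltas '{"plan": [[0,0.0025,0.05,0,0,0,0.5],[0,0.0025,0.0806,0,0,0,0.5],[0,0.0025,0.0806,0,0,0,0],[0,0.0025,0.0806,0,0,0,0],[0,0.0025,0.0806,0,0,0,0],[0,0.0025,0.0806,0,0,0,0.5],[0,0.0025,0.0806,0,0,0,0.5],[0,0.0025,0.0806,0,0,0,0.5]]}' --grip_force 20

```text
time: 35.48
eef_pos: [0.5233, 0.2419, 0.017]
tcp_rot: [-0.02, 1.0, 0.0, 0.0]
contact_force: [-0.2, 0.4, 0.8]
opening: 0.496
finger_force: 0.0
```

drive_effector --deltas '{"plan": [[0,0,0,0,0,0.5001,0.5],[0,0,0,0,0,0.5001,0.5],[0,0,0,0,0,0.5001,0.5],[0,0,0,0,0,0.5001,0.5],[0,0,0,0,0,0.5001,0.5],[0,0,0,0,0,0.5001,0.5],[0,0,0,0,0,0.5001,0.5],[0,0,0,0,0,0.5001,0.5],[0,0,0,0,0,0.5001,0.5],[0,0,0,0,0,0.5001,0.5]]}'

```text
time: 36.72
eef_pos: [0.5232, 0.2419, 0.0168]
tcp_rot: [0.693, 0.721, -0.0, -0.0]
contact_force: [0.3, -0.1, -0.3]
opening: 0.503
finger_force: 0.0
```

drive_effector --deltas '{"plan": [[0,0,0,0,0,0,0],[0,0,0,0,0,0,0],[0,0,0,0,0,0,0],[0,0,0,0,0,0,0]]}' --grip_force 25

```text
time: 37.22
eef_pos: [0.5234, 0.2419, 0.0169]
tcp_rot: [0.693, 0.721, 0.0, 0.0]
contact_force: [-0.0, 0.0, 0.8]
opening: 0.202
finger_force: 24.5
```

drive_effector --deltas '{"plan": [[0,0,-0.0375,0,0,0,0],[0,0,-0.1,0,0,0,0],[0,0,-0.1688,0,0,0,0]]}'

```text
time: 37.6
eef_pos: [0.5224, 0.2416, 0.1521]
tcp_rot: [0.693, 0.721, -0.001, -0.001]
contact_force: [1.4, 0.4, 1.0]
opening: 0.204
finger_force: 24.5
```

```bash
python3 -c "
from h import *
to(*PK['p2'],.036)"
```

```text
dx,dy [-0.2741  0.0255] rz 0.003 z 0.1521 q6 0.22
```

To row units: -0.274 m / 0.8 = -0.3425, -0.265 m / 0.8 = -0.3313, 0.003 rad / 3.1416 = 0.001.

drive_effector --deltas '{"plan": [[-0.075,0.0075,0,0,0,0,0],[-0.15,0.015,0,0,0,0,0],[-0.225,0.0225,0,0,0,0,0],[-0.2875,0.0275,0,0,0,0,0],[-0.3313,0.0313,0,0,0,0,0],[-0.3425,0.0319,0,0,0,0.001,0],[-0.3425,0.0319,0,0,0,0.001,0],[-0.3425,0.0319,0,0,0,0.001,0]]}'

```text
time: 38.6
eef_pos: [0.5592, -0.0296, 0.1516]
tcp_rot: [0.694, 0.72, 0.0, -0.0]
contact_force: [0.6, -0.1, -1.1]
opening: 0.199
finger_force: 24.5
```

```bash
python3 -c "
from h import *
to(*PK['p2'],.036)"
```

```text
dx,dy [-0.0016 -0.0007] rz 0.001 z 0.1516 q6 -0.27
```

To row units: 0.082 m / 0.8 = 0.1025, 0.074 m / 0.8 = 0.0925.

drive_effector --deltas '{"plan": [[-0.002,-0.0009,0.05,0,0,0,0],[-0.002,-0.0009,0.0925,0,0,0,0],[-0.002,-0.0009,0.0925,0,0,0,0],[-0.002,-0.0009,0.1025,0,0,0,0],[-0.002,-0.0009,0.1025,0,0,0,0]]}'

```text
time: 39.22
eef_pos: [0.5595, -0.0323, 0.0708]
tcp_rot: [0.694, 0.72, 0.0, 0.001]
contact_force: [-0.6, -0.3, -0.3]
opening: 0.199
finger_force: 24.5
```

drive_effector --deltas '{"plan": [[0,0,0.005,0,0,0,0],[0,0,0.0088,0,0,0,0],[0,0,0.0088,0,0,0,0]]}'

```text
time: 39.6
eef_pos: [0.5587, -0.0326, 0.0627]
tcp_rot: [0.694, 0.72, -0.0, -0.0]
contact_force: [0.5, -0.0, -0.2]
opening: 0.205
finger_force: 24.5
```

```bash
python3 -c "
from h import *
to(*PK['p2'],.036)"
```

```text
dx,dy [ 0.0013 -0.    ] rz -0.0 z 0.0627 q6 -0.28
```

To row units: -0.12 m / 0.8 = -0.15, -0.09 m / 0.8 = -0.1125.

drive_effector --deltas '{"plan": [[0,0,0.0025,0,0,0,0],[0,0,0.0025,0,0,0,0],[0,0,0.0025,0,0,0,0.45],[0,0,0.0025,0,0,0,0.45],[0,0,0.0025,0,0,0,0.45],[0,0,-0.0375,0,0,0,0.5],[0,0,-0.1125,0,0,0,0.5],[0,0,-0.15,0,0,0,0.5]]}'

```text
time: 40.6
eef_pos: [0.5597, -0.0329, 0.1861]
tcp_rot: [0.694, 0.72, 0.001, 0.002]
contact_force: [0.2, 1.0, -0.0]
opening: 0.501
finger_force: 0.0
```

drive_effector --deltas '{"plan": [[0.0625,-0.0175,0,0,0,-0.0573,0.5],[0.125,-0.035,0,0,0,-0.1146,0.5],[0.2,-0.0563,0,0,0,-0.1719,0.5],[0.275,-0.0763,0,0,0,-0.2292,0.5],[0.35,-0.0975,0,0,0,-0.2865,0.5],[0.4125,-0.115,0,0,0,-0.3438,0.5],[0.45,-0.135,0,0,0,-0.4011,0.5],[0.45,-0.135,0,0,0,-0.4584,0.5],[0.45,-0.135,0,0,0,-0.5001,0.5],[0.45,-0.135,0,0,0,-0.5001,0.5]]}'

```text
time: 41.85
eef_pos: [0.4374, 0.3231, 0.1823]
tcp_rot: [-0.018, 1.0, -0.0, -0.001]
contact_force: [0.3, -0.6, -0.8]
opening: 0.502
finger_force: 0.0
```

```bash
python3 - <<'E'
from h import *
pots(); to(.437,.351,1.607)
E
```

```text
top [([0.5564, -0.0625, 0.0734], 0.52), ([0.5562, -0.0385, 0.0743], 0.49), ([0.5509, 0.3579, 0.0314], 0.39)]
scene [([0.681, 0.3882, -0.0004], 0.66), ([0.5522, 0.3533, 0.0315], 0.64), ([0.5581, -0.0337, 0.0775], 0.62), ([0.562, -0.0676, 0.0739], 0.52), ([0.4377, 0.3504, 0.03], 0.39)]
dx,dy [-0.0001  0.0279] rz -0.001 z 0.1827 q6 -1.16
```

To row units: 0.168 m / 0.8 = 0.21, 0.15 m / 0.8 = 0.1875.

drive_effector --deltas '{"plan": [[0,0.035,0.0625,0,0,0,0.5],[0,0.035,0.125,0,0,0,0.5],[0,0.035,0.1875,0,0,0,0.5],[0,0.035,0.21,0,0,0,0.5],[0,0.035,0.21,0,0,0,0],[0,0.035,0.21,0,0,0,0],[0,0.035,0.21,0,0,0,0],[0,0.035,0.21,0,0,0,0.5],[0,0.035,0.21,0,0,0,0.5],[0,0.035,0.21,0,0,0,0.5]]}' --grip_force 20

```text
time: 43.3
eef_pos: [0.437, 0.3514, 0.0151]
tcp_rot: [-0.018, 1.0, 0.0, 0.0]
contact_force: [-0.5, 0.7, -0.4]
opening: 0.499
finger_force: 0.0
```

drive_effector --deltas '{"plan": [[0,0,0,0,0,0.5001,0.5],[0,0,0,0,0,0.5001,0.5],[0,0,0,0,0,0.5001,0.5],[0,0,0,0,0,0.5001,0.5],[0,0,0,0,0,0.5001,0.5],[0,0,0,0,0,0.5001,0.5],[0,0,0,0,0,0.5001,0.5],[0,0,0,0,0,0.5001,0.5],[0,0,0,0,0,0.5001,0.5],[0,0,0,0,0,0.5001,0.5]]}'

```text
time: 44.55
eef_pos: [0.4368, 0.3513, 0.0147]
tcp_rot: [0.694, 0.72, -0.0, -0.0]
contact_force: [0.1, 0.7, 0.5]
opening: 0.5
finger_force: 0.0
```

drive_effector --deltas '{"plan": [[0,0,0,0,0,0,0],[0,0,0,0,0,0,0],[0,0,0,0,0,0,0],[0,0,0,0,0,0,0]]}' --grip_force 25

```text
time: 45.05
eef_pos: [0.4371, 0.3514, 0.015]
tcp_rot: [0.694, 0.72, 0.0, 0.0]
contact_force: [0.2, -0.1, 0.6]
opening: 0.201
finger_force: 24.4
```

drive_effector --deltas '{"plan": [[0,0,-0.0375,0,0,0,0],[0,0,-0.1,0,0,0,0],[0,0,-0.1688,0,0,0,0]]}'

```text
time: 45.42
eef_pos: [0.436, 0.3508, 0.15]
tcp_rot: [0.694, 0.72, -0.001, -0.0]
contact_force: [0.6, -0.9, -0.2]
opening: 0.199
finger_force: 24.4
```

```bash
python3 -c "
from h import *
to(*PK['p3'],.036)"
```

```text
dx,dy [-0.3502  0.1088] rz 0.0 z 0.15 q6 0.46
```

To row units: -0.35 m / 0.8 = -0.4375, -0.345 m / 0.8 = -0.4313.

drive_effector --deltas '{"plan": [[-0.0688,0.0213,0,0,0,0,0],[-0.1375,0.0425,0,0,0,0,0],[-0.2063,0.0638,0,0,0,0,0],[-0.275,0.085,0,0,0,0,0],[-0.3438,0.1063,0,0,0,0,0],[-0.4,0.125,0,0,0,0,0],[-0.4313,0.1338,0,0,0,0,0],[-0.4375,0.1363,0,0,0,0,0],[-0.4375,0.1363,0,0,0,0,0],[-0.4375,0.1363,0,0,0,0,0]]}'

```text
time: 46.68
eef_pos: [0.558, 0.0067, 0.1496]
tcp_rot: [0.694, 0.72, -0.0, -0.0]
contact_force: [-0.3, -0.1, -0.4]
opening: 0.202
finger_force: 24.4
```

```bash
python3 -c "
from h import *
to(*PK['p3'],.036)"
```

```text
dx,dy [-0.002  -0.0006] rz 0.002 z 0.1496 q6 -0.21
```

To row units: 0.082 m / 0.8 = 0.1025, 0.074 m / 0.8 = 0.0925.

drive_effector --deltas '{"plan": [[-0.0025,-0.0008,0.05,0,0,0,0],[-0.0025,-0.0008,0.0925,0,0,0,0],[-0.0025,-0.0008,0.0925,0,0,0,0],[-0.0025,-0.0008,0.1025,0,0,0,0],[-0.0025,-0.0008,0.1025,0,0,0,0]]}'

```text
time: 47.3
eef_pos: [0.5586, 0.0037, 0.0688]
tcp_rot: [0.694, 0.72, 0.0, 0.001]
contact_force: [0.5, -0.2, -1.0]
opening: 0.196
finger_force: 24.5
```

drive_effector --deltas '{"plan": [[0,0,0.005,0,0,0,0],[0,0,0.0088,0,0,0,0],[0,0,0.0088,0,0,0,0]]}'

```text
time: 47.68
eef_pos: [0.5579, 0.0034, 0.0607]
tcp_rot: [0.694, 0.72, -0.0, 0.0]
contact_force: [0.5, 0.6, -1.1]
opening: 0.202
finger_force: 24.5
```

```bash
python3 -c "
from h import *
to(*PK['p3'],.036)"
```

```text
dx,dy [ 0.0013 -0.0005] rz 0.0 z 0.0607 q6 -0.21
```

To row units: -0.12 m / 0.8 = -0.15, -0.09 m / 0.8 = -0.1125.

drive_effector --deltas '{"plan": [[0,0,0.0019,0,0,0,0],[0,0,0.0019,0,0,0,0],[0,0,0.0019,0,0,0,0.45],[0,0,0.0019,0,0,0,0.45],[0,0,0.0019,0,0,0,0.45],[0,0,-0.0375,0,0,0,0.5],[0,0,-0.1125,0,0,0,0.5],[0,0,-0.15,0,0,0,0.5]]}'

```text
time: 48.68
eef_pos: [0.5592, 0.0031, 0.1846]
tcp_rot: [0.694, 0.72, 0.001, 0.002]
contact_force: [0.4, 0.4, 0.1]
opening: 0.501
finger_force: 0.0
```

drive_effector --deltas '{"plan": [[0.0625,0,0,0,0,-0.0573,0.5],[0.125,0,0,0,0,-0.1146,0.5],[0.2,0,0,0,0,-0.1719,0.5],[0.275,0,0,0,0,-0.2292,0.5],[0.35,0,0,0,0,-0.2865,0.5],[0.4,0,0,0,0,-0.3438,0.5],[0.425,0.0063,0,0,0,-0.4011,0.5],[0.425,0.0063,0,0,0,-0.4584,0.5],[0.425,0.0063,0,0,0,-0.5001,0.5],[0.425,0.0063,0,0,0,-0.5001,0.5]]}'

```text
time: 49.92
eef_pos: [0.5504, 0.3434, 0.1806]
tcp_rot: [-0.018, 1.0, -0.0, -0.0]
contact_force: [-0.3, -0.4, 0.4]
opening: 0.502
finger_force: 0.0
```

```bash
python3 - <<'E'
from h import *
pots(); to(.551,.355,1.607)
E
```

```text
top [([0.555, 0.3553, 0.0336], 0.59), ([0.5578, -0.0344, 0.0739], 0.57), ([0.5565, -0.0655, 0.074], 0.54), ([0.5534, 0.0056, 0.0706], 0.5)]
scene [([0.5574, -0.0392, 0.0792], 0.64), ([0.5504, 0.3551, 0.0305], 0.56), ([0.5612, -0.0686, 0.0723], 0.55), ([0.5538, 0.0066, 0.0749], 0.37)]
dx,dy [-0.0008  0.0117] rz -0.001 z 0.1808 q6 -1.2
```

To row units: 0.164 m / 0.8 = 0.205, 0.012 m / 0.8 = 0.015.

drive_effector --deltas '{"plan": [[-0.0025,0.015,0.0625,0,0,0,0.5],[-0.0025,0.015,0.125,0,0,0,0.5],[-0.0025,0.015,0.1875,0,0,0,0.5],[-0.0025,0.015,0.205,0,0,0,0.5],[-0.0025,0.015,0.205,0,0,0,0],[-0.0025,0.015,0.205,0,0,0,0],[-0.0025,0.015,0.205,0,0,0,0],[-0.0025,0.015,0.205,0,0,0,0.5],[-0.0025,0.015,0.205,0,0,0,0.5],[-0.0025,0.015,0.205,0,0,0,0.5]]}' --grip_force 20

```text
time: 51.38
eef_pos: [0.5523, 0.3555, 0.017]
tcp_rot: [-0.018, 1.0, 0.0, 0.0]
contact_force: [0.4, 0.0, -0.3]
opening: 0.5
finger_force: 0.0
```

drive_effector --deltas '{"plan": [[0,0,0,0,0,0.5001,0.5],[0,0,0,0,0,0.5001,0.5],[0,0,0,0,0,0.5001,0.5],[0,0,0,0,0,0.5001,0.5],[0,0,0,0,0,0.5001,0.5],[0,0,0,0,0,0.5001,0.5],[0,0,0,0,0,0.5001,0.5],[0,0,0,0,0,0.5001,0.5],[0,0,0,0,0,0.5001,0.5],[0,0,0,0,0,0.5001,0.5]]}'

```text
time: 52.62
eef_pos: [0.5522, 0.3554, 0.0167]
tcp_rot: [0.694, 0.72, -0.0, -0.0]
contact_force: [-0.1, -0.1, -0.2]
opening: 0.496
finger_force: 0.0
```

drive_effector --deltas '{"plan": [[0,0,0,0,0,0,0],[0,0,0,0,0,0,0],[0,0,0,0,0,0,0],[0,0,0,0,0,0,0]]}' --grip_force 25

```text
time: 53.12
eef_pos: [0.5523, 0.3555, 0.0169]
tcp_rot: [0.694, 0.72, 0.0, 0.0]
contact_force: [0.2, -0.5, 0.3]
opening: 0.2
finger_force: 24.4
```

drive_effector --deltas '{"plan": [[0,0,-0.0375,0,0,0,0],[0,0,-0.1,0,0,0,0],[0,0,-0.1688,0,0,0,0]]}'

```text
time: 53.5
eef_pos: [0.5513, 0.3551, 0.1519]
tcp_rot: [0.694, 0.72, -0.001, -0.001]
contact_force: [0.1, 0.7, 0.2]
opening: 0.198
finger_force: 24.4
```

```bash
python3 -c "
from h import *
to(*PK['p4'],.036)"
```

```text
dx,dy [-0.3144 -0.0066] rz 0.0 z 0.1519 q6 0.38
```

To row units: -0.315 m / 0.8 = -0.3938, -0.3 m / 0.8 = -0.375.

drive_effector --deltas '{"plan": [[-0.0688,-0.0013,0,0,0,0,0],[-0.1375,-0.0025,0,0,0,0,0],[-0.2063,-0.0038,0,0,0,0,0],[-0.275,-0.005,0,0,0,0,0],[-0.3313,-0.0063,0,0,0,0,0],[-0.375,-0.0075,0,0,0,0,0],[-0.3938,-0.0083,0,0,0,0,0],[-0.3938,-0.0083,0,0,0,0,0],[-0.3938,-0.0083,0,0,0,0,0]]}'

```text
time: 54.62
eef_pos: [0.5569, 0.0415, 0.1518]
tcp_rot: [0.694, 0.72, 0.0, -0.0]
contact_force: [-0.1, -0.2, -0.4]
opening: 0.196
finger_force: 24.4
```

```bash
python3 -c "
from h import *
to(*PK['p4'],.036)"
```

```text
dx,dy [-0.0008 -0.0009] rz 0.001 z 0.1518 q6 -0.14
```

To row units: 0.082 m / 0.8 = 0.1025, 0.074 m / 0.8 = 0.0925.

drive_effector --deltas '{"plan": [[-0.0013,-0.001,0.05,0,0,0,0],[-0.0013,-0.001,0.0925,0,0,0,0],[-0.0013,-0.001,0.0925,0,0,0,0],[-0.0013,-0.001,0.1025,0,0,0,0],[-0.0013,-0.001,0.1025,0,0,0,0]]}'

```text
time: 55.25
eef_pos: [0.5569, 0.0397, 0.0708]
tcp_rot: [0.694, 0.72, 0.001, 0.001]
contact_force: [0.0, -0.4, -0.1]
opening: 0.2
finger_force: 24.5
```

drive_effector --deltas '{"plan": [[0,0,0.005,0,0,0,0],[0,0,0.0088,0,0,0,0],[0,0,0.0088,0,0,0,0]]}'

```text
time: 55.62
eef_pos: [0.5561, 0.0395, 0.0626]
tcp_rot: [0.694, 0.72, 0.0, -0.0]
contact_force: [0.5, 0.9, 0.3]
opening: 0.203
finger_force: 24.5
```

```bash
python3 -c "
from h import *
to(*PK['p4'],.036)"
```

```text
dx,dy [0.0012 0.0001] rz -0.0 z 0.0626 q6 -0.15
```

To row units: -0.13 m / 0.8 = -0.1625, -0.09 m / 0.8 = -0.1125.

drive_effector --deltas '{"plan": [[0,0,0.0019,0,0,0,0],[0,0,0.0019,0,0,0,0],[0,0,0.0019,0,0,0,0.45],[0,0,0.0019,0,0,0,0.45],[0,0,0.0019,0,0,0,0.45],[0,0,-0.0375,0,0,0,0.5],[0,0,-0.1125,0,0,0,0.5],[0,0,-0.1625,0,0,0,0.5],[0,0,-0.1625,0,0,0,0.5]]}'

```text
time: 56.75
eef_pos: [0.559, 0.039, 0.1979]
tcp_rot: [0.694, 0.72, 0.003, 0.004]
contact_force: [0.6, -0.5, -0.2]
opening: 0.503
finger_force: 0.0
```

drive_effector --deltas '{"plan": [[-0.0625,-0.0125,0,0,0,-0.0573,0.5],[-0.125,-0.0125,0,0,0,-0.1146,0.5],[-0.2,-0.0125,0,0,0,-0.1719,0.5],[-0.2713,-0.013,0,0,0,-0.2292,1],[-0.2713,-0.013,0,0,0,-0.2865,1],[-0.2713,-0.013,0,0,0,-0.3438,1],[-0.2713,-0.013,0,0,0,-0.4011,1],[-0.2713,-0.013,0,0,0,-0.4584,1],[-0.2713,-0.013,0,0,0,-0.5157,1],[-0.2713,-0.013,0,0,0,-0.573,1]]}'

```text
time: 58.0
eef_pos: [0.5528, -0.1775, 0.1908]
tcp_rot: [-0.135, 0.991, 0.001, -0.001]
contact_force: [-0.0, -0.9, 0.9]
opening: 1.001
finger_force: 0.0
```

```bash
python3 - <<'E'
from h import *
to(.5535,-.1773,2.2); A=np.array([np.cos(.035),np.sin(.035)])
for i in range(4):
  for cam in ('scene','top'):
    snap(cam); 
    for n in ('lens','new_row','pot_1'):
        print(cam,n,[(np.round(d['position'],4).tolist(),round(d['conf'],2)) for d in ctrl.mark_of(cam,n) if d['conf']>.4]) if i==0 or n!='pot_1' else 0
overlay(snap('scene'),'ov8.png',.503,-.0152,.035,crop=50,k=6,sgn=-1)
E
```

```text
dx,dy [-0.0008  0.    ] rz -0.358 z 0.1908 q6 -2.33
scene lens [([0.6508, -0.0079, 0.1451], 0.86)]
scene new_row [([0.5548, -0.0167, 0.0515], 0.77)]
scene pot_1 [([0.4497, -0.07, 0.0713], 0.57), ([0.5583, -0.0335, 0.078], 0.54), ([0.5549, 0.0388, 0.0753], 0.5), ([0.5607, -0.0671, 0.0721], 0.41)]
top lens [([0.6552, -0.0077, 0.1425], 0.55)]
top new_row [([0.5545, -0.0105, 0.052], 0.9), ([0.5019, -0.0176, 0.0381], 0.54)]
top pot_1 [([0.5615, -0.0655, 0.0732], 0.59), ([0.5588, -0.0357, 0.0745], 0.57), ([0.5551, 0.0425, 0.076], 0.42), ([0.5545, 0.0035, 0.0743], 0.41)]
scene lens [([0.655, -0.0079, 0.1455], 0.96), ([0.4489, -0.072, 0.074], 0.69)]
scene new_row [([0.5586, -0.0148, 0.0515], 0.98)]
top lens [([0.6535, -0.0119, 0.1413], 0.58)]
top new_row [([0.5528, -0.0087, 0.0541], 0.55)]
scene lens [([0.6531, -0.007, 0.1443], 0.85)]
scene new_row [([0.5559, -0.0154, 0.0523], 0.64)]
top lens [([0.6563, -0.0101, 0.1419], 0.92), ([0.68, 0.3855, 0.003], 0.68)]
top new_row [([0.5561, -0.01, 0.0513], 0.83)]
scene lens [([0.6545, -0.0067, 0.1447], 0.85)]
scene new_row []
top lens [([0.6522, -0.0082, 0.141], 0.96), ([0.4452, 0.003, 0.0684], 0.65)]
top new_row [([0.5546, -0.0096, 0.0518], 0.98)]
```

View pics/ov8.png

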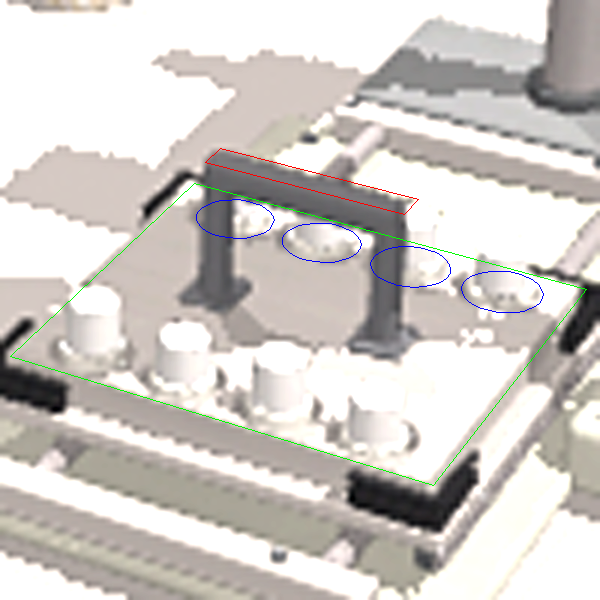

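All four pots sit in the head-side row. Next I'll grip the wheel and wind in about 5.35 rad.

To row units: 0.142 m / 0.8 = 0.1775, 0.12 m / 0.8 = 0.15, -0.38 rad / 3.1416 = -0.121.

drive_effector --deltas '{"plan": [[-0.001,0,0.05,0,0,-0.0573,1],[-0.001,0,0.1,0,0,-0.1146,1],[-0.001,0,0.15,0,0,-0.121,1],[-0.001,0,0.1775,0,0,-0.121,1],[-0.001,0,0.1775,0,0,-0.121,1],[-0.001,0,0.1775,0,0,-0.121,0],[-0.001,0,0.1775,0,0,-0.121,0],[-0.001,0,0.1775,0,0,-0.121,0],[-0.001,0,0.1775,0,0,-0.121,0]]}' --grip_force 60

```text
time: 60.48
eef_pos: [0.5542, -0.1764, 0.0533]
tcp_rot: [-0.317, 0.949, 0.002, -0.0]
contact_force: [-4.1, 3.9, 7.3]
opening: 0.703
finger_force: 66.0
```

drive_effector --deltas '{"plan": [[0,0,0,0,0,0.0255,0],[0,0,0,0,0,0.0764,0],[0,0,0,0,0,0.1273,0],[0,0,0,0,0,0.1783,0],[0,0,0,0,0,0.2292,0],[0,0,0,0,0,0.2801,0],[0,0,0,0,0,0.331,0],[0,0,0,0,0,0.382,0],[0,0,0,0,0,0.4329,0],[0,0,0,0,0,0.4775,0]]}'

```text
time: 61.72
eef_pos: [0.5541, -0.178, 0.0532]
tcp_rot: [0.416, 0.91, -0.001, -0.0]
contact_force: [-8.0, 0.4, 5.6]
opening: 0.704
finger_force: 65.9
```

```bash
python3 -c "
from h import *
to(.5535,-.1773,2.2); snap('scene'); print([ (d['position'],d['conf']) for d in ctrl.mark_of('scene','new_row')])"
```

```text
dx,dy [0.0009 0.    ] rz -1.486 z 0.0532 q6 -1.2
[([0.5823, -0.015, 0.0537], 0.83), ([0.5815, 0.007, 0.0739], 0.49), ([0.5828, 0.0421, 0.071], 0.2)]
```

To row units: 1.6 rad / 3.1416 = 0.5093.

drive_effector --deltas '{"plan": [[0,0,0,0,0,0.0509,0],[0,0,0,0,0,0.1019,0],[0,0,0,0,0,0.1528,0],[0,0,0,0,0,0.2037,0],[0,0,0,0,0,0.2546,0],[0,0,0,0,0,0.3056,0],[0,0,0,0,0,0.3565,0],[0,0,0,0,0,0.4074,0],[0,0,0,0,0,0.4584,0],[0,0,0,0,0,0.5093,0]]}'

```text
time: 63.08
eef_pos: [0.5524, -0.178, 0.0532]
tcp_rot: [0.942, 0.336, -0.003, -0.0]
contact_force: [-12.8, 1.7, 10.3]
opening: 0.7
finger_force: 66.3
```

drive_effector --deltas '{"plan": [[0,0,0,0,0,0.0509,0],[0,0,0,0,0,0.1019,0],[0,0,0,0,0,0.1528,0],[0,0,0,0,0,0.2037,0],[0,0,0,0,0,0.2546,0],[0,0,0,0,0,0.3056,0],[0,0,0,0,0,0.3565,0],[0,0,0,0,0,0.4074,0],[0,0,0,0,0,0.4584,0],[0,0,0,0,0,0.5093,0]]}'

```text
time: 64.32
eef_pos: [0.5524, -0.1762, 0.0532]
tcp_rot: [0.897, -0.442, -0.004, 0.0]
contact_force: [-9.4, 6.4, 10.6]
opening: 0.706
finger_force: 66.4
```

drive_effector --deltas '{"plan": [[0,0,0,0,0,0.0509,0],[0,0,0,0,0,0.1019,0],[0,0,0,0,0,0.1528,0],[0,0,0,0,0,0.191,0],[0,0,0,0,0,0.191,0]]}'

```text
time: 64.95
eef_pos: [0.5531, -0.1759, 0.0532]
tcp_rot: [0.727, -0.687, -0.003, 0.0]
contact_force: [-8.2, 5.8, 8.8]
opening: 0.704
finger_force: 66.3
```

```bash
python3 - <<'E'
from h import *
to(.5535,-.1773,2.2)
for i in range(3):
  for cam in ('scene','top'):
    snap(cam)
    for n in ('lens','new_row','tray','pot_1'):
        print(cam,n,[(np.round(d['position'],4).tolist(),round(d['conf'],2)) for d in ctrl.mark_of(cam,n) if d['conf']>.4 and d['position'][1]<.1])
E
```

```text
dx,dy [ 0.0014 -0.0003] rz -5.286 z 0.0532 q6 2.6
scene lens [([0.6536, -0.0093, 0.1434], 0.75)]
scene new_row [([0.6525, -0.012, 0.0535], 0.74)]
scene tray [([0.5954, -0.0101, 0.034], 0.7)]
scene pot_1 [([0.6556, -0.0666, 0.0716], 0.65), ([0.6517, 0.0081, 0.0744], 0.63), ([0.651, -0.0131, 0.0536], 0.6), ([0.652, -0.0298, 0.0791], 0.49)]
top lens [([0.6529, -0.0086, 0.1408], 0.89), ([0.5431, -0.0698, 0.0713], 0.64)]
top new_row [([0.6511, -0.0083, 0.0529], 0.61)]
top tray [([0.598, -0.0119, 0.0391], 0.71)]
top pot_1 [([0.6528, -0.0636, 0.0736], 0.56)]
scene lens [([0.6564, -0.0054, 0.1447], 0.87)]
scene new_row [([0.6511, -0.0141, 0.0537],
[... 295 characters left out ...]
1)]
top tray [([0.5952, -0.0126, 0.0368], 0.65)]
top pot_1 [([0.6536, -0.0299, 0.0753], 0.53), ([0.6484, 0.0084, 0.069], 0.52), ([0.6564, -0.0623, 0.0704], 0.48), ([0.6491, 0.045, 0.0788], 0.41)]
scene lens [([0.6541, -0.0071, 0.1472], 0.8)]
scene new_row [([0.653, -0.0119, 0.052], 0.93)]
scene tray [([0.5954, -0.011, 0.0355], 0.63)]
scene pot_1 [([0.6532, 0.008, 0.0727], 0.6), ([0.6613, -0.0636, 0.0728], 0.56), ([0.6508, 0.0412, 0.0737], 0.41)]
top lens [([0.6529, -0.0079, 0.1436], 0.82)]
top new_row [([0.6508, -0.0054, 0.0521], 0.73)]
top tray [([0.5958, -0.0152, 0.0365], 0.85)]
top pot_1 [([0.6558, -0.0604, 0.074], 0.58), ([0.6555, -0.033, 0.0747], 0.58), ([0.6498, 0.0077, 0.0683], 0.49)]
```

```bash
python3 - <<'E'
from h import *
out=[]
for cam,x0,y0,w,hh in (('top',295,115,100,110),('scene',300,145,130,120)):
    c=snap(cam); k=5 if cam=='top' else 4
    im=cv2.convertScaleAbs(cv2.resize(c['pixels'][y0:y0+hh,x0:x0+w,::-1],None,fx=k,fy=k,interpolation=cv2.INTER_CUBIC),alpha=1.2)
    A=np.array([np.cos(.035),np.sin(.035)]);B=np.array([-A[1],A[0]])
    def P(o,x,y,z): q=A*x+B*y+o; return ((proj(c,[*q,z])-[x0,y0]+.5)*k).astype(int)
    L=np.array([.654,-.008]); T=np.array([.6525,-.0115])-A*.055
    for z in(.193,.143): cv2.polylines(im,[np.array([P(L,a*.028,b*.075,z) for a,b in((1,1),(1,-1),(-1,-1),(-1,1))])],True,(0,255,0),1)
    cv2.polylines(im,[np.array([P(T,a*.072,b*.08,.054) for a,b in((1,1),(1,-1),(-1,-1),(-1,1))])],True,(0,0,255),1)
    cv2.polylines(im,[np.array([P(T,a*.006,b*.038,.112) for a,b in((1,1),(1,-1),(-1,-1),(-1,1))])],True,(0,0,255),1)
    for y in(-.054,-.018,.018,.054): cv2.polylines(im,[np.array([P(T,-.055+.01475*np.cos(t),y+.01475*np.sin(t),.054) for t in np.linspace(0,6.2,30)])],True,(255,0,0),1)
    cv2.imwrite('pics/hd_%s.png'%cam,im)
E
```

```text
(no output)
```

View pics/hd_top.png

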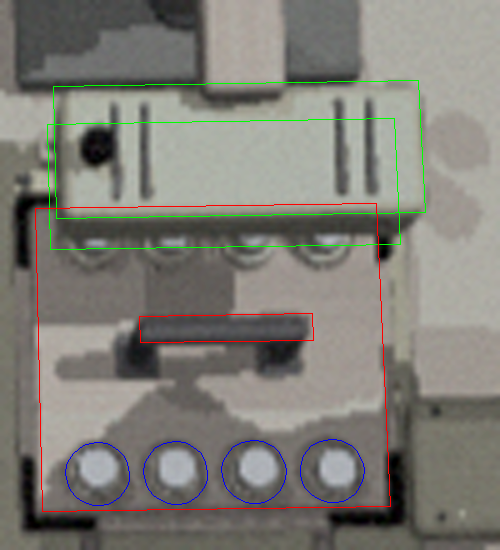

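View pics/hd_scene.png

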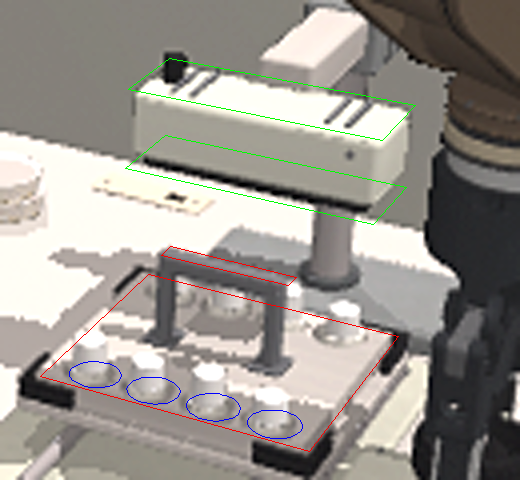

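The head outline fits at x = 0.654, and the tray outline puts the row at about 0.6523. The row is roughly 1.8 mm short, so I'll give it 0.1 rad more.

To row units: 0.1 rad / 3.1416 = 0.0318.

drive_effector --deltas '{"plan": [[0,0,0,0,0,0.0159,0],[0,0,0,0,0,0.0318,0],[0,0,0,0,0,0.0318,0],[0,0,0,0,0,0.0318,0]]}'

```text
time: 67.05
eef_pos: [0.5533, -0.176, 0.0532]
tcp_rot: [-0.692, 0.722, 0.003, -0.0]
contact_force: [-8.1, 5.5, 9.4]
opening: 0.702
finger_force: 66.3
```

```bash
python3 -c "
from h import *
to(.5535,-.1773,2.2)"
```

```text
dx,dy [ 0.0013 -0.0003] rz 0.899 z 0.0532 q6 2.7
```

drive_effector --deltas '{"plan": [[0,0,0,0,0,0,1],[0,0,0,0,0,0,1],[0,0,0,0,0,0,1],[0,0,-0.075,0,0,0,1],[0,0,-0.15,0,0,0,1],[0,0,-0.2125,0,0,0,1],[0,0,-0.2125,0,0,0,1]]}'

```text
time: 67.92
eef_pos: [0.5574, -0.1792, 0.2276]
tcp_rot: [-0.692, 0.722, -0.006, 0.002]
contact_force: [-0.1, -0.4, -0.1]
opening: 1.002
finger_force: 0.0
```

```bash
python3 - <<'E'
from h import *
D={}
for i in range(6):
  for cam in ('scene','top'):
    snap(cam)
    for n in ('lens','new_row','tray'):
        r=[d['position'] for d in ctrl.mark_of(cam,n) if d['conf']>.4]
        ex={'lens':[.654,-.008,.143],'new_row':[.653,-.011,.054],'tray':[.598,-.013,.04]}[n]
        r=[p for p in r if np.linalg.norm(np.array(p)-ex)<.02]
        if r: D.setdefault((cam,n),[]).append(r[0])
for k,v in D.items(): print(k,len(v),np.mean(v,0).round(4),np.std(v,0).round(4))
for n in ('pot_1','done_1','beaker','tape_roll','marker_1'): print(n,[(np.round(d['position'],3).tolist(),round(d['conf'],2)) for d in ctrl.mark_of('top',n)])
E
```

```text
('scene', 'lens') 6 [ 0.6542 -0.0075  0.1445] [0.0017 0.0012 0.0012]
('scene', 'new_row') 6 [ 0.6526 -0.0132  0.0527] [0.0011 0.0009 0.0018]
('scene', 'tray') 5 [ 0.5985 -0.0081  0.0354] [0.0008 0.0019 0.0012]
('top', 'lens') 5 [ 0.6536 -0.0098  0.1429] [0.0015 0.0012 0.0011]
('top', 'new_row') 6 [ 0.6525 -0.0055  0.0521] [0.0013 0.0017 0.0018]
('top', 'tray') 6 [ 0.5976 -0.0141  0.0372] [0.0008 0.0017 0.0013]
pot_1 [([0.653, -0.063, 0.075], 0.62), ([0.653, 0.049, 0.077], 0.62), ([0.656, -0.031, 0.075], 0.6), ([0.652, 0.007, 0.071], 0.48)]
done_1 [([0.544, 0.003, 0.066], 0.65), ([0.54, 0.039, 0.075], 0.61), ([0.545, -0.069, 0.072], 0.51), ([0.544, -0.031, 0.074], 0.48), ([0.652, -0.01, 0.142], 0.19)]
beaker [([0.681, 0.387, 0.001], 0.28)]
tape_roll [([0.681, 0.387, 0.005], 0.71)]
marker_1 [([0.356, 0.301, -0.006], 0.92)]
```

```bash
python3 -c "
from h import *
snap('scene','fin.png')"
```

```text
(no output)
```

View pics/fin.png

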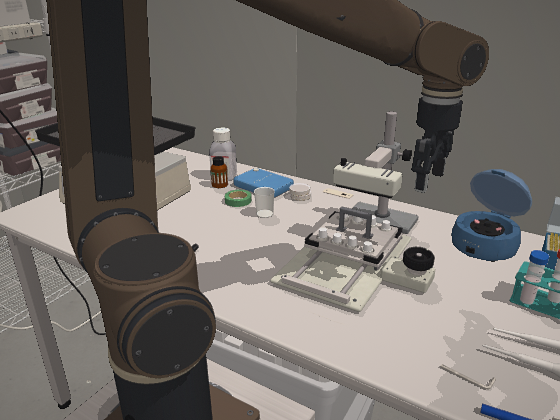

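The tray sits flat under the head at about (355,235), with the done pots at the front and the new row below the head at about (365,180). The beaker and tape roll are where they started, and the gripper is clear at (430,160).

```bash
python3 -c "
from plant import ctrl
print(ctrl.sign_off())"
```

```text
the job is handed in; nothing more can be done
None
```

The job is handed in: the tray is turned end for end and seated, all four waiting pots are in the empty row, and that row measures about 1 mm short of the lens line, within what the cameras can resolve.

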